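# Hang a shell in the slotted drying rack

### The arm

A 6-joint arm with a two-finger parallel gripper is mounted at the origin on the work surface. World frame = base frame: x ahead of the robot, y to its left, z up, the work surface at z = 0. Lengths are in m, angles in degrees, forces in N, time in s.
With the tool pointing down it reaches from about 0.3 to 0.75 m from the base axis. Payload 8.5 kg.
Tool frame: the origin (TCP) lies at the very end of the fingers, on their centre line; the grasp point (between the pads) lies 19 mm behind it; z points along the fingers, y is the direction in which the jaws open and shut (so a half turn about z gives the same grasp; the last joint's range is limited). The gripper opens to 85 mm and grips with 20 to 120 N. Pads are 22 mm wide; open, the fingers measure 114 mm over their backs; the gripper's body (76 mm by 85 mm) begins 54 mm behind the grasp point. The pads swing forward as they close: fully open they stand 13 mm farther back than shut.
Start: joints at [-83.784, 21.807, 74.336, -0, 83.858, -12.336], TCP at [0.175, -0.521, 0.206] pointing down, gripper open.
Joint ranges: [-178.18, 178.18], [-50.72, 133.34], [12.68, 142.11], [-81.47, 261.47], [9.98, 163.14], [-165.26, 165.26]. Speed limits (degrees/s): [136.94, 136.94, 180, 180, 180, 180].

### API

Orientations are given as a 3x3 rotation matrix whose columns are the frame's x, y, z axes.
In Python, from rig import status, vision, env gives the robot as it stands.
- The arm moves only by the tool send_rows, never from a script. Its argument "targets" is a list of rows, each a list of 7 numbers: the shift along the tool's x, y, z in units of 50 mm (1.0 is 50 mm), then the turn, a rotation vector about the tool's x, y, z in units of 8 degrees (1.0 is 8 degrees), then the finger opening in mm, from 0 to 85.4. A call has 1 to 5 rows; each row is the pose to reach, as a shift and turn from the pose commanded when the call began, along the tool's axes at that moment; what a row does not reach only later rows make up. A row lasts 1/8 s, in which the tool goes at most 62.5 mm and 10.7 degrees, less where a joint would pass 70% of its speed; a pose out of reach is approached as far as the arm can. A call with a gripper value outside its range is refused whole. The fingers move at their own pace and stop on an object; "grip_force" is the grip in N (left out, the last holds). Time passes only in rows, so rows that repeat a pose let the fingers close. It gives the time, the measured TCP pose, the force and the opening at its end, in the units of the state.
- status.observe(): the state, without advancing time (a new reading comes with each control period).
- vision.get_image(name): name is "side" or "top"; returns (picture, depth): 420x560x3 uint8, red, green, blue; 420x560 float32, m along the optical axis (not along the pixel's ray), 0 where there is no reading.
- vision.camera_model(name): a dict with "camera_matrix" (3x3 intrinsics, pixels), "dist" ([k1, k2, p1, p2, k3] as OpenCV has them; the pictures are not rectified), "view" (4x4, takes a point from world to camera coordinates). Camera axes: x right, y down, z forward; pixel columns grow to the right and rows downward; lengths in m; the calibration is good to about 2 mm. A picture is of the moment at which its call begins. camera_model takes no time and is no camera call.
- env.close_job(): hands the job in, once; it reports no verdict.
Trained networks look in the newest picture that a camera, given by its name, has taken for a name from the list of things; names that differ only in an ending like _2 or _b are one class to them, and where a whole thing is asked for, a point or a joint stands for the part that bears it (a point fixed in the world has none). Each returns a list of dicts, best first, with "p" (0 to 1); they miss things now and then, are a little off and sometimes report something else, mostly with a low value. They report only what shows in the picture. A call takes as long as a camera call.
- vision.masks_of(camera, label): "pixels" (420x560 bool, what is visible of it) and "extent" ([left, top, right, bottom] in pixels, round what is visible of it).
The state is a dict: "time_s": time; "q": joint angles; "qvel": joint speeds; "joint_efforts": joint torques, N m; "position": TCP position; "tool_rot": TCP orientation; "ft_force": force on the tool from outside, world axes, zero at the start; "wrist_torque": the same for the moment, N m; "grip_width": finger opening in m.
Only numpy, scipy, OpenCV 4.12 (cv2) and the standard library are available. Lean on these libraries where they do the work, as an engineer would, in place of code of your own. Each camera call takes 0.05 s, during which the arm holds its last target.

### The job

Swing the rack's keeper bar open, take the waisted shell that stands on the table and hang it in the free pocket: slide its waist in through the slot's mouth, along the lane and sideways fully home to the blind end, then let it hang upright on its collar. Then swing the keeper fully shut across the mouth again. Leave the shell that already hangs there and everything else in place.

Things in the scene. Friction and masses are not known exactly. Their poses are not given: they have to be found in the camera images.
- rack: Fixed stainless rack, yaw varies: a level plate 6 mm thick on thin corner legs, x -75 to +85 mm, y +-125 mm, its top 140 mm and underside 134 mm above the table, open below. Origin on the table under the middle; x runs from its front (robot side, open slot mouth) to the rear, y left, z up. A T-shaped slot 34 mm wide is cut through the plate (see slot_mouth, slot_branch).
- slot_mouth (a point): Open mouth of the slot at the plate's front edge, on the lane's centre line, at the plate's top: rack x = -75, y = 0 mm. The lane runs from here straight back along the rack's x to slot_branch.
- slot_branch (a point): Where the lane ends and the slot branches left and right, at the plate's top: rack x = +45, y = 0 mm. Each branch ends blind in a pocket; a shell fully home hangs at the pocket centre, 70 mm to the left or right of this point (rack x = +45, y = +70 or -70 mm). One pocket is taken by another shell.
- shell_mid (a point): Waisted chromed shell to hang, standing upright left of the rack, 155 mm tall, 0.3 kg, round. From its bottom up: barrel 46 mm dia. to 78 mm, waist 24 mm dia. to 104, collar 50 mm dia. to 110, top tube 34 mm dia. to 155 (grip here). Point at its centre, 77.5 mm up. Hung, the collar rests on the plate, the waist in the slot: bottom 36 mm, this point 113.5 mm above the table.
- hung_mid (a point): An identical shell already hanging in one of the two pockets (which one varies). Point at its centre, 77.5 mm above its bottom. Must stay there.
- dish: Low round grey drip dish, 68 mm diameter, 10 mm high, fixed on the table straight below the centre of the free pocket. Origin at the centre of its underside.
- keeper (a joint): Keeper bar on the plate across the lane near its mouth, on a vertical pivot. 0 = fully closed against its stop, lying along the rack's +y from the pivot; it grows as the bar swings towards the front (counter-clockwise from above), 1.57 = sticking straight out of the front, 2.2 = end of travel. Stays where it is left (stiff hinge, about 0.05 N m).
- keeper_knob (a point): Upright round black knob on the keeper's free end, 16 mm diameter, from 149 to 188 mm above the table, 85 mm from the pivot. Point on its axis, 174 mm above the table. May be pinched from above or pushed.
- keeper_pivot (a point): The keeper's pivot on the plate's top, at rack x = -55, y = -48 mm. The bar is 16 mm wide, 6 mm thick, its top 9 mm above the plate.
- plain_mid (a point): A plain straight chromed shell: smooth tube 46 mm diameter, 150 mm tall, standing upright, with no waist or collar. Point at its centre, 75 mm up. Not needed.
- weight_mid (a point): Grey plastic weight ring, 72 mm outside, 44 mm bore, 26 mm high, lying flat. Point at its centre. Not needed.
- liner: Red silicone liner lying on the table, about 125 mm long and 32 mm across, to the right of the rack. Not needed. Origin on its underside.
- valve: Small bronze bleed valve, 26 mm across, 34 mm tall, with a short side spout, at the front right. Not needed. Origin on its underside.
- jar: Grey screw-top grease jar, 60 mm diameter, 75 mm tall, at the left. Not needed. Origin on its underside.
- brush: Hand brush lying at the left, near the robot. Not needed. Origin on its underside.
- wrench: Spanner lying at the right. Not needed. Origin on its underside.
- shell: The same waisted shell as shell_mid; origin at the centre of its underside, z along its axis.

How it is judged:
By the outcome, as a careful person would: the job done as asked, in the order asked, and still so for the second after the job is handed in, with the robot touching nothing.
It also fails if it takes over 72 s, if anything falls off the work surface, if the arm or the gripper's body presses on something with over 40 N, if the wrist force passes 120 N, or if a joint passes its speed limit or range.

## Working session

There is one attempt and no reset: what is moved stays moved. The work goes in short steps, Python scripts to look and compute and a tool call to move; the robot and the scene stay as the last step left them, time stands still between calls to the robot, and variables do not carry over. Pictures are saved under pics/ and viewed, and the job is handed in when it is done.

Besides the shell and the picture viewer there is one more tool, called after ">>>" by a JSON object that holds its "api" and its "payload". send_rows: Moves the arm, as the interface text tells. Its arguments: {"type":"object","properties":{"targets":{"type":"array","items":{"type":"array","items":{"type":"number"}}},"grip_force":{"type":"number"}},"required":["targets"]}

```bash
ls; mkdir -p pics; python3 - <<'E'
from rig import status, vision, env
import cv2, numpy as np
print(status.observe())
for n in ["side","top"]:
    p,d=vision.get_image(n); cv2.imwrite(f"pics/{n}0.png",p[:,:,::-1]); np.save(f"pics/{n}0d.npy",d); print(vision.camera_model(n))
E
```

```text
pics
{'time_s': 0.0, 'q': array([-8.37837786e+01,  2.18409732e+01,  7.43855682e+01,  4.86463896e-04,
        8.38589952e+01, -1.23361576e+01]), 'qvel': array([ 0.04997598, -0.03923901, -0.02066379,  0.04638789, -0.0579118 ,
       -0.06295562]), 'joint_efforts': array([ 2.53971530e-04, -4.48458159e+01, -2.31274849e+01, -1.86073721e-04,
        4.84209406e-03,  5.02536159e-05]), 'position': array([ 0.17495346, -0.52107488,  0.20540718]), 'tool_rot': array([[ 9.48033500e-01,  3.18170489e-01, -1.53259887e-04],
       [ 3.18170357e-01, -9.48032393e-01,  1.48503178e-03],
       [ 3.27197951e-04, -1.45662263e-03, -9.99998886e-01]]), 'ft_force': array([ 0.49482533, -0.159985  ,  0.10323483]), 'wrist_torque': array([ 0.00343746, -0.00929457, -0.0062206 ]), 'grip_width': 0.08567902345467497}
{'camera_matrix': array([[461.91625087,   0.        , 278.00147412],
       [  0.        , 461.91625087, 209.58683953],
       [  0.        ,   0.        ,   1.        ]]), 'dist': array([-9.39187144e-05,  0.00000000e+00,  0.00000000e+00,  0.00000000e+00,
        0.00000000e+00]), 'view': array([[ 0.87235416, -0.48849599, -0.0192325 , -0.44802982],
       [-0.33610938, -0.57072608, -0.74920106,  0.27547143],
       [ 0.35500522,  0.66003288, -0.66206336,  1.29852533],
       [ 0.        ,  0.        ,  0.        ,  1.        ]])}
{'camera_matrix': array([[395.44773546,   0.        , 281.45547582],
       [  0.        , 395.44773546, 209.56933821],
       [  0.        ,   0.        ,   1.        ]]), 'dist': array([-0.07786747,  0.        ,  0.        ,  0.        ,  0.        ]), 'view': array([[-0.02650478, -0.99962745, -0.00651663,  0.02287536],
       [-0.99192818,  0.02710815, -0.12386942,  0.54084507],
       [ 0.12399992,  0.0031809 , -0.99227713,  1.18204314],
       [ 0.        ,  0.        ,  0.        ,  1.        ]])}
```

View pics/side0.png

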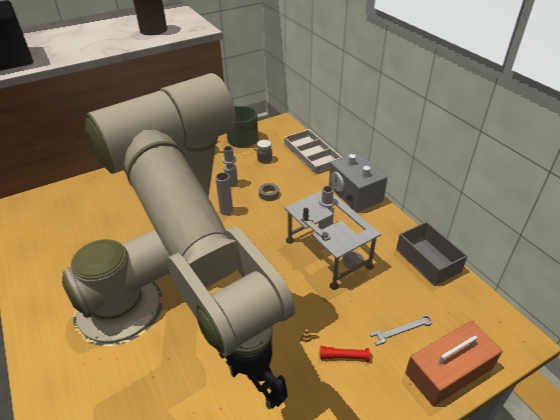

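View pics/top0.png

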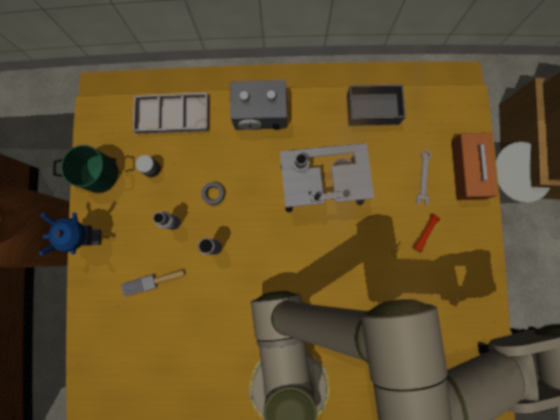

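```bash
cat > h.py <<'E'
from rig import status, vision, env
import cv2, numpy as np
def cam(n):
    m=vision.camera_model(n); return m["camera_matrix"],np.array(m["dist"]),m["view"]
def deproj(n,uv,d):
    K,D,V=cam(n); uv=np.array(uv,float).reshape(-1,1,2)
    x=cv2.undistortPoints(uv,K,D).reshape(-1,2); d=np.array(d,float).reshape(-1)
    pc=np.c_[x*d[:,None],d]; return (pc-V[:3,3])@V[:3,:3]
def onz(n,uv,z):
    K,D,V=cam(n); x=cv2.undistortPoints(np.array(uv,float).reshape(-1,1,2),K,D).reshape(-1,2)
    r=np.c_[x,np.ones(len(x))]@V[:3,:3]; c=-V[:3,:3].T@V[:3,3]
    t=(z-c[2])/r[:,2]; return c+r*t[:,None]
def proj(n,P):
    K,D,V=cam(n); return cv2.projectPoints(np.array(P,float).reshape(-1,3),cv2.Rodrigues(V[:3,:3])[0],V[:3,3],K,D)[0].reshape(-1,2)
E
python3 - <<'E'
from h import *
for n,b in [("side",(200,120,400,300)),("top",(120,130,400,300))]:
    p=cv2.imread(f"pics/{n}0.png")[b[1]:b[3],b[0]:b[2]]
    s=800//(b[2]-b[0]); s=min(s,600//(b[3]-b[1]))
    cv2.imwrite(f"pics/{n}0z.png",cv2.resize(p,None,fx=s,fy=s,interpolation=cv2.INTER_CUBIC))
p=cv2.imread("pics/top0.png")[135:220,270:385]; cv2.imwrite("pics/top0r.png",cv2.resize(p,None,fx=6.9,fy=6.9,interpolation=cv2.INTER_CUBIC))
E
```

```text
(no output)
```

View pics/side0z.png

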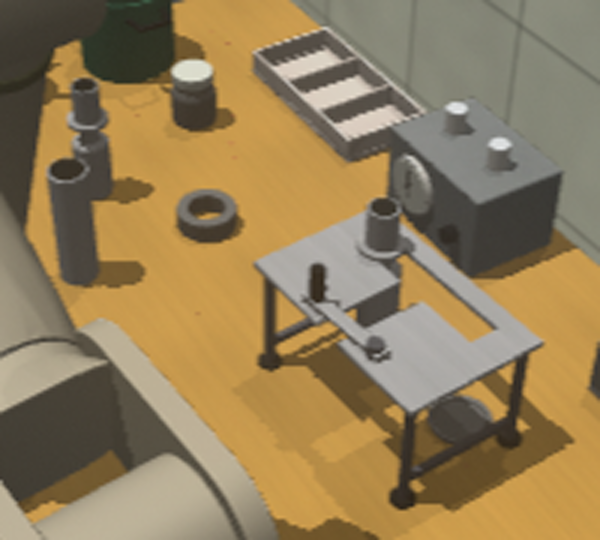

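View pics/top0r.png

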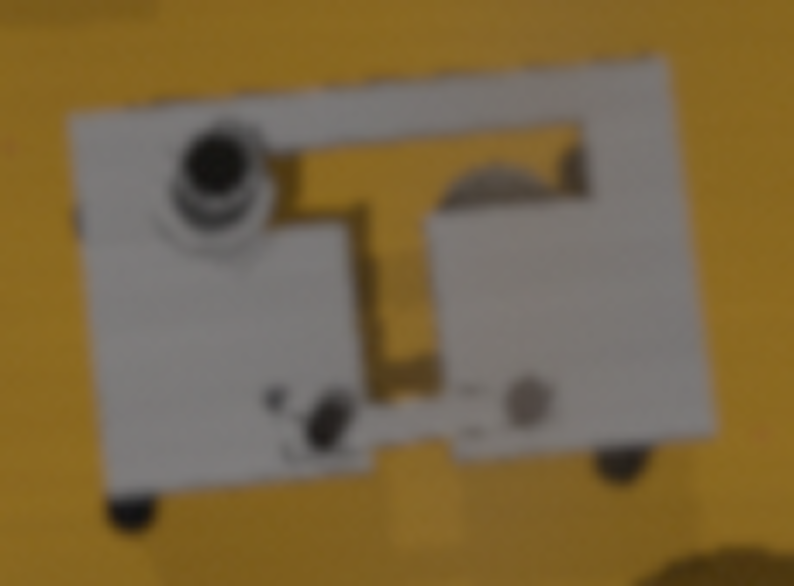

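View pics/top0z.png

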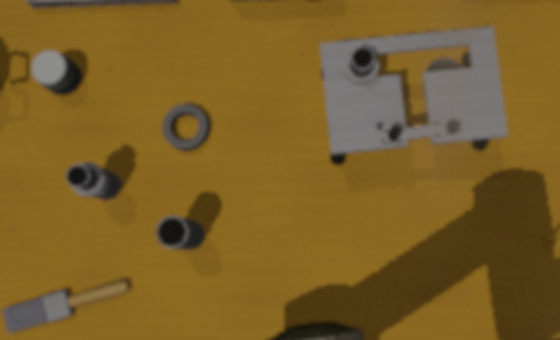

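```bash
python3 - <<'E'
from h import *
for n in ["top","side"]:
    vision.get_image(n)
    d=np.load(f"pics/{n}0d.npy")
    for l in ["rack","shell_mid","hung_mid","plain_mid","keeper_knob","keeper","dish"]:
        for r in vision.masks_of(n,l)[:3]:
            m=r["pixels"]&(d>0); ys,xs=np.nonzero(m)
            if len(xs)==0: continue
            P=deproj(n,np.c_[xs,ys],d[ys,xs])
            print(n,l,round(r["p"],2),r["extent"],np.median(P,0).round(3),P.min(0).round(3),P.max(0).round(3))
E
```

```text
top rack 0.88 [280.8, 143.3, 373.8, 214.7] [ 0.611 -0.133  0.14 ] [ 0.537 -0.251 -0.004] [0.724 0.005 0.193]
top shell_mid 0.85 [155.3, 209.5, 178.7, 230.5] [0.509 0.339 0.112] [0.49  0.325 0.017] [0.534 0.369 0.161]
top hung_mid 0.52 [292.7, 150.1, 307.1, 173.7] [ 0.654 -0.046  0.188] [ 0.638 -0.068  0.143] [ 0.68  -0.025  0.195]
top plain_mid 0.65 [202.6, 184.5, 224.1, 205.1] [0.602 0.224 0.025] [ 0.565  0.189 -0.002] [0.64  0.259 0.032]
top plain_mid 0.54 [199.6, 235.0, 221.0, 254.8] [0.431 0.213 0.148] [ 0.408  0.198 -0.003] [0.465 0.271 0.155]
top keeper_knob 0.54 [312.3, 189.8, 352.1, 200.6] [ 0.562 -0.13   0.15 ] [ 0.55  -0.185  0.138] [ 0.577 -0.075  0.191]
top keeper 0.8 [310.0, 189.1, 349.1, 202.0] [ 0.562 -0.126  0.15 ] [ 0.548 -0.186  0.001] [ 0.595 -0.073  0.193]
top dish 0.6 [334.2, 157.3, 349.8, 165.6] [ 0.693 -0.189  0.007] [ 0.683 -0.212 -0.002] [ 0.702 -0.163  0.015]
side rack 0.94 [287.8, 191.7, 380.2, 288.9] [ 0.607 -0.166  0.141] [ 0.538 -0.253 -0.004] [0.784 0.114 0.192]
side shell_mid 0.6 [224.8, 143.8, 235.7, 185.9] [0.511 0.336 0.087] [ 0.452  0.208 -0.002] [0.613 0.59  0.162]
side hung_mid 0.86 [322.2, 188.2, 336.5, 228.4] [ 0.653 -0.062  0.149] [ 0.636 -0.075  0.045] [ 0.691 -0.031  0.196]
side plain_mid 0.64 [214.8, 173.7, 233.3, 215.5] [0.426 0.201 0.099] [0.41  0.192 0.005] [0.453 0.239 0.157]
side keeper 0.59 [302.9, 209.1, 330.6, 240.6] [ 0.561 -0.129  0.151] [ 0.55  -0.187  0.141] [ 0.587 -0.074  0.191]
side dish 0.74 [340.8, 252.6, 361.8, 269.4] [ 0.672 -0.186  0.006] [ 0.638 -0.231 -0.002] [ 0.713 -0.157  0.038]
side dish 0.53 [286.6, 190.9, 377.5, 288.7] [ 0.607 -0.166  0.141] [ 0.536 -0.254 -0.004] [0.818 0.009 0.192]
```

```bash
cat > rackfit.py <<'E'
from h import *
from scipy.optimize import minimize
def plate(x,y):
    g=lambda a,b,c,d: np.minimum(np.minimum(x-a,b-x),np.minimum(y-c,d-y))
    out=g(-.075,.085,-.125,.125)
    lane=g(-.2,.062,-.017,.017)
    # branch with pocket ends at +-87 (round)
    w=.017
    br=w-np.hypot(x-.045,np.maximum(np.abs(y)-.070,0))
    return np.minimum(out,-np.maximum(lane,br))
data={}
for n in ["top","side"]:
    d=np.load(f"pics/{n}0d.npy"); v,u=np.mgrid[130:300,270:400]; u=u.ravel();v=v.ravel()
    dd=d[v,u]; ok=dd>0; u,v,dd=u[ok],v[ok],dd[ok]
    P=deproj(n,np.c_[u,v],dd); Q=onz(n,np.c_[u,v],.14)
    r=(np.abs(Q[:,0]-.62)<.13)&(np.abs(Q[:,1]+.125)<.18)&(P[:,2]<.147)
    lab=(P[:,2]>.125)&(P[:,2]<.147); data[n]=(Q[r,:2],lab[r])
def cost(p,ns):
    c=0
    for n in ns:
        Q,l=data[n]; cs,sn=np.cos(p[2]),np.sin(p[2]); e=Q-p[:2]
        s=plate(e[:,0]*cs+e[:,1]*sn,-e[:,0]*sn+e[:,1]*cs)
        f=1/(1+np.exp(-s/.0015)); c+=np.mean((f-l)**2)
    return c
for ns in (["top"],["side"],["top","side"]):
    best=min((minimize(cost,[.615,-.126,np.radians(a)],args=(ns,),method="Nelder-Mead",options=dict(xatol=1e-5,fatol=1e-8,initial_simplex=np.array([[.615,-.126,np.radians(a)],[.625,-.126,np.radians(a)],[.615,-.116,np.radians(a)],[.615,-.126,np.radians(a+4)]]))) for a in (-10,-5,0,5)),key=lambda r:r.fun)
    print(ns,best.x[:2].round(4),np.degrees(best.x[2]).round(2),best.fun)
p=best.x
R=lambda x,y:p[:2]+np.array([x*np.cos(p[2])-y*np.sin(p[2]),x*np.sin(p[2])+y*np.cos(p[2])])
for nm,a in dict(mouth=(-.075,0),branch=(.045,0),L=(.045,.07),Rr=(.045,-.07),piv=(-.055,-.048),knob=(-.055,.037)).items(): print(nm,R(*a).round(4))
# shells: circle fits of collar/top from both cams
from scipy.optimize import least_squares
for n in ["top","side"]:
    d=np.load(f"pics/{n}0d.npy"); v,u=np.mgrid[100:300,100:400];u=u.ravel();v=v.ravel();dd=d[v,u]
    P=deproj(n,np.c_[u,v],dd)
    for nm,c,bands in (("shell",(.505,.338),[(.115,.15,.017),(.02,.075,.023),(.107,.113,None),(.145,.165,None)]),("hung",R(.045,.07),[(.155,.19,.017),(.143,.149,None)]),("knob",R(-.055,.037),[(.155,.195,.008)]),("plain",(.43,.215),[(.03,.14,.023)])):
        for a,b,r in bands:
            k=(P[:,2]>a)&(P[:,2]<b)&(np.hypot(P[:,0]-c[0],P[:,1]-c[1])<.05)
            if k.sum()<6: continue
            q=P[k,:2]
            if r:
                f=least_squares(lambda c:np.hypot(q[:,0]-c[0],q[:,1]-c[1])-r,c,loss="soft_l1",f_scale=.002).x
            else: f=(q.min(0)+q.max(0))/2
            print(n,nm,(a,b),k.sum(),f.round(4))
E
python3 rackfit.py
```

```text
['top'] [ 0.6206 -0.1222] 4.3 0.013368565732650833
['side'] [ 0.6197 -0.1241] 4.23 0.02323663975762099
['top', 'side'] [ 0.6203 -0.123 ] 4.22 0.038227029839865034
mouth [ 0.5455 -0.1285]
branch [ 0.6652 -0.1197]
L [ 0.66   -0.0498]
Rr [ 0.6703 -0.1895]
piv [ 0.569  -0.1749]
knob [ 0.5627 -0.0901]
top shell (0.115, 0.15) 46 [0.5133 0.3512]
top shell (0.02, 0.075) 85 [0.5136 0.3508]
top shell (0.107, 0.113) 87 [0.5136 0.3472]
top shell (0.145, 0.165) 129 [0.5132 0.3509]
top hung (0.155, 0.19) 62 [ 0.6609 -0.0488]
top hung (0.143, 0.149) 109 [ 0.6574 -0.0456]
top knob (0.155, 0.195) 38 [ 0.5582 -0.0899]
top plain (0.03, 0.14) 102 [0.4324 0.2209]
side shell (0.115, 0.15) 75 [0.5025 0.3253]
side shell (0.02, 0.075) 110 [0.5137 0.3511]
side shell (0.107, 0.113) 45 [0.5133 0.3468]
side shell (0.145, 0.165) 69 [0.5121 0.3482]
side hung (0.155, 0.19) 108 [ 0.6608 -0.0492]
side hung (0.143, 0.149) 108 [ 0.6543 -0.045 ]
side knob (0.155, 0.195) 57 [ 0.5588 -0.0908]
side plain (0.03, 0.14) 350 [0.4333 0.2197]
```

```bash
cat >> h.py <<'E'
C=np.array([.6203,-.1230]); TH=np.radians(4.22)
def R(x,y,z=None):
    a=C+np.array([x*np.cos(TH)-y*np.sin(TH),x*np.sin(TH)+y*np.cos(TH)])
    return a if z is None else np.r_[a,z]
from scipy.spatial.transform import Rotation as Ro
def yawmat(yd):  # tool y at yaw yd, tool z down
    y=np.array([np.cos(np.radians(yd)),np.sin(np.radians(yd)),0]); z=np.array([0,0,-1.]); return np.c_[np.cross(y,z),y,z]
def plan(wps,pos=None,rot=None):
    """wps: list of (xyz, jaw yaw deg)"""
    s=status.observe(); T=s["tool_rot"] if rot is None else rot; p=s["position"] if pos is None else pos
    print("t",s["time_s"],"pos",p.round(4),"yaw",np.degrees(np.arctan2(T[1,1],T[0,1])).round(1),"q",s["q"].round(0),"F",s["ft_force"].round(1),"w",round(s["grip_width"],4))
    for x,yd in wps:
        d=T.T@(np.array(x)-p)/.05; r=np.degrees((Ro.from_matrix(T.T@yawmat(yd))).as_rotvec())/8
        print([round(float(v),2) for v in np.r_[d,r]])
E
python3 - <<'E'
from h import *
k=np.r_[.5585,-.0903]
plan([(np.r_[k,.25],-40),(np.r_[k,.157],-40)])
E
```

```text
t 0.9 pos [ 0.175  -0.5214  0.206 ] yaw -71.4 q [-84.  22.  74.  -0.  84. -12.] F [0.5 1.1 0.2] w 0.0854
[10.02, -5.73, -0.88, -0.0, 0.0, -3.93]
[10.02, -5.73, 0.98, -0.0, 0.0, -3.93]
```

>>> {"api": "send_rows", "payload": {"targets": [[0.6, -0.3, -0.8, 0, 0, -0.4, 40], [10.02, -5.73, -0.88, 0, 0, -3.93, 40], [10.02, -5.73, -0.88, 0, 0, -3.93, 40], [10.02, -5.73, -0.88, 0, 0, -3.93, 40], [10.02, -5.73, -0.88, 0, 0, -3.93, 40]], "grip_force": 25}}

```text
time_s: 1.52
position: [0.3653, -0.3087, 0.2481]
tool_rot: [[0.642, 0.767, 0.0], [0.767, -0.642, -0.0], [-0.0, 0.001, -1.0]]
ft_force: [0.3, -0.6, 0.1]
grip_width: 0.0401
```

```bash
python3 - <<'E'
from h import *
k=np.r_[.5585,-.0903]
plan([(np.r_[k,.25],-40),(np.r_[k,.157],-40)])
E
```

```text
t 1.525 pos [ 0.3653 -0.3087  0.2481] yaw -40.0 q [-54.  13.  80.   0.  87. -14.] F [ 0.3 -0.6  0.1] w 0.0401
[5.83, 0.16, -0.04, 0.0, 0.0, 0.01]
[5.83, 0.16, 1.82, 0.0, 0.0, 0.01]
```

>>> {"api": "send_rows", "payload": {"targets": [[5.6, 0.1, 0, 0, 0, 0, 40], [5.6, 0.1, 0, 0, 0, 0, 40], [5.6, 0.1, 0, 0, 0, 0, 40], [5.6, 0.1, 0, 0, 0, 0, 40], [5.6, 0.1, 0, 0, 0, 0, 40]]}}

```text
time_s: 2.15
position: [0.5495, -0.0965, 0.2477]
tool_rot: [[0.641, 0.768, 0.0], [0.768, -0.641, 0.0], [0.0, -0.0, -1.0]]
ft_force: [0.3, 0.1, 0.2]
grip_width: 0.0398
```

```bash
python3 - <<'E'
from h import *
k=np.r_[.5585,-.0903]
plan([(np.r_[k,.25],-40),(np.r_[k,.157],-40)])
E
```

```text
t 2.15 pos [ 0.5495 -0.0965  0.2477] yaw -39.8 q [-22.  21.  68.   0.  90.  18.] F [0.3 0.1 0.2] w 0.0398
[0.21, 0.06, -0.05, -0.0, -0.0, 0.02]
[0.21, 0.06, 1.81, -0.0, -0.0, 0.02]
```

>>> {"api": "send_rows", "payload": {"targets": [[0.21, 0.06, 0.0, 0, 0, 0, 40], [0.21, 0.06, 0.9, 0, 0, 0, 40], [0.21, 0.06, 1.8, 0, 0, 0, 40], [0.21, 0.06, 1.8, 0, 0, 0, 40]]}}

```text
time_s: 2.65
position: [0.5554, -0.0934, 0.1556]
tool_rot: [[0.644, 0.765, -0.006], [0.765, -0.644, 0.002], [-0.002, -0.006, -1.0]]
ft_force: [0.7, -0.1, 0.7]
grip_width: 0.0404
```

>>> {"api": "send_rows", "payload": {"targets": [[0, 0, 0, 0, 0, 0, 5], [0, 0, 0, 0, 0, 0, 5], [0, 0, 0, 0, 0, 0, 5], [0, 0, 0, 0, 0, 0, 5]], "grip_force": 25}}

```text
time_s: 3.15
position: [0.5575, -0.0921, 0.1601]
tool_rot: [[0.643, 0.766, 0.003], [0.766, -0.643, 0.001], [0.003, 0.001, -1.0]]
ft_force: [-1.3, 6.5, 1.6]
grip_width: 0.013
```

```bash
python3 - <<'E'
from h import *
s=status.observe(); p=s["position"]; piv=R(-.055,-.048)
v=p[:2]-piv; print("r",np.hypot(*v),"ang",np.degrees(np.arctan2(v[1],v[0])-TH)-90)
a0=np.arctan2(v[1],v[0]); rr=np.hypot(*v)
plan([(np.r_[piv+rr*np.array([np.cos(a0+np.radians(t)),np.sin(a0+np.radians(t))]),p[2]],-40+t) for t in range(0,121,10)])
p,d=vision.get_image("side"); cv2.imwrite("pics/s1.png",cv2.resize(p[150:300,220:400,::-1],None,fx=4,fy=4))
p,d=vision.get_image("top"); cv2.imwrite("pics/t1.png",cv2.resize(p[130:250,260:400,::-1],None,fx=5,fy=5))
E
```

```text
r 0.08357613710149737 ang 3.6630258599700483
t 3.15 pos [ 0.5575 -0.0921  0.1601] yaw -40.0 q [-21.  25.  76.   0.  78.  19.] F [-1.3  6.5  1.6] w 0.013
[0.0, 0.0, 0.0, 0.01, -0.02, 0.0]
[-0.23, -0.18, -0.0, 0.01, -0.02, -1.25]
[-0.49, -0.31, -0.0, 0.01, -0.02, -2.5]
[-0.77, -0.39, -0.0, 0.01, -0.02, -3.75]
[-1.06, -0.43, -0.0, 0.01, -0.01, -5.0]
[-1.35, -0.42, -0.0, 0.02, -0.01, -6.25]
[-1.63, -0.35, -0.0, 0.02, -0.01, -7.5]
[-1.9, -0.24, -0.01, 0.02, -0.01, -8.75]
[-2.15, -0.08, -0.01, 0.02, -0.01, -10.0]
[-2.36, 0.12, -0.01, 0.02, -0.01, -11.25]
[-2.54, 0.35, -0.01, 0.02, -0.01, -12.5]
[-2.67, 0.61, -0.01, 0.02, -0.0, -13.75]
[-2.76, 0.89, -0.01, 0.02, -0.0, -15.0]
```

View pics/s1.png

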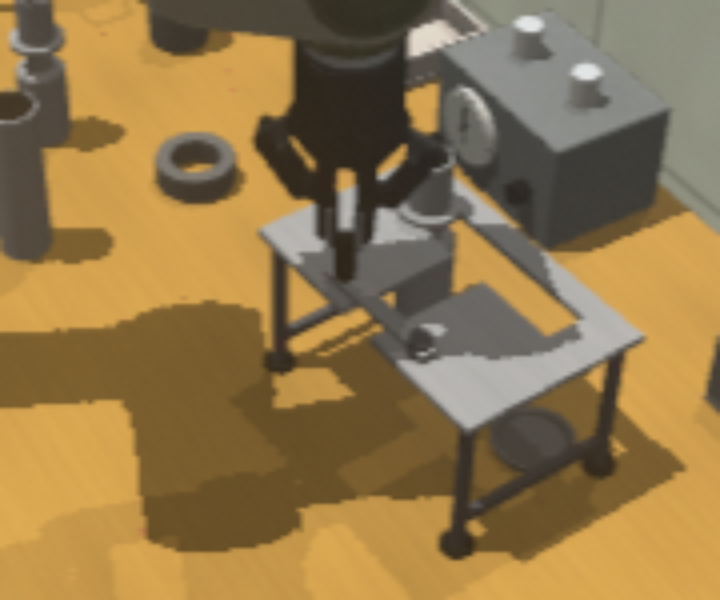

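>>> {"api": "send_rows", "payload": {"targets": [[0, 0, 0, 0, 0, 0, 5], [0, 0, 0, 0, 0, 0, 5]]}}

```text
time_s: 3.5
position: [0.5575, -0.0921, 0.1601]
tool_rot: [[0.643, 0.766, 0.003], [0.766, -0.643, 0.001], [0.003, 0.001, -1.0]]
ft_force: [-1.6, 5.4, 2.0]
grip_width: 0.0131
```

View pics/t1.png

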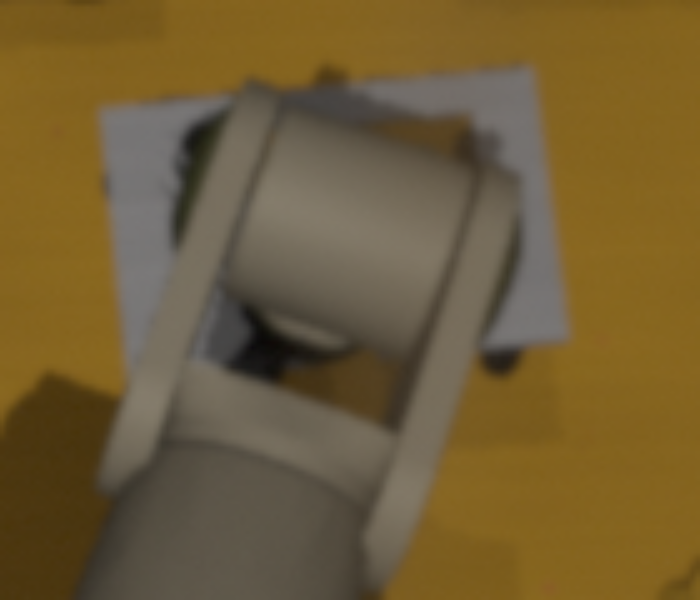

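>>> {"api": "send_rows", "payload": {"targets": [[-0.23, -0.18, 0, 0, 0, -1.25, 5], [-0.49, -0.31, 0, 0, 0, -2.5, 5], [-0.77, -0.39, 0, 0, 0, -3.75, 5], [-1.06, -0.43, 0, 0, 0, -5.0, 5], [-1.35, -0.42, 0, 0, 0, -6.25, 5]]}}

```text
time_s: 4.12
position: [0.4976, -0.1315, 0.1601]
tool_rot: [[-0.179, 0.984, 0.002], [0.984, 0.179, -0.001], [-0.001, 0.002, -1.0]]
ft_force: [0.8, -0.8, 0.9]
grip_width: 0.0131
```

```bash
cat > arc.py <<'E'
from h import *
import sys
s=status.observe(); p=s["position"]; piv=R(-.055,-.048)
v=p[:2]-piv; a0=np.arctan2(v[1],v[0]); print("r",np.hypot(*v),"ang",np.degrees(a0-TH)%360-90)
T=s["tool_rot"];y0=np.degrees(np.arctan2(T[1,1],T[0,1]))
st=float(sys.argv[1]); n=int(sys.argv[2]); rr=.0838
plan([(np.r_[piv+rr*np.array([np.cos(a0+np.radians(t)),np.sin(a0+np.radians(t))]),p[2]],y0+t) for t in st*np.arange(1,n+1)])
E
python3 arc.py 10 8
```

```text
r 0.08354640938557213 ang 54.48799585878294
t 4.125 pos [ 0.4976 -0.1315  0.1601] yaw 10.3 q [-28.  21.  84.   0.  75. -38.] F [ 0.8 -0.8  0.9] w 0.0131
[-0.23, -0.18, -0.0, 0.02, 0.01, -1.25]
[-0.49, -0.31, 0.0, 0.01, 0.01, -2.5]
[-0.77, -0.39, 0.0, 0.01, 0.01, -3.75]
[-1.06, -0.43, 0.0, 0.01, 0.02, -5.0]
[-1.35, -0.41, 0.0, 0.01, 0.02, -6.25]
[-1.64, -0.34, 0.0, 0.01, 0.02, -7.5]
[-1.91, -0.23, 0.0, 0.01, 0.02, -8.75]
[-2.15, -0.06, 0.0, 0.01, 0.02, -10.0]
```

>>> {"api": "send_rows", "payload": {"targets": [[-0.23, -0.18, 0, 0, 0, -1.25, 5], [-0.49, -0.31, 0, 0, 0, -2.5, 5], [-0.77, -0.39, 0, 0, 0, -3.75, 5], [-1.06, -0.43, 0, 0, 0, -5.0, 5], [-1.35, -0.41, 0, 0, 0, -6.25, 5]]}}

```text
time_s: 4.75
position: [0.4905, -0.2023, 0.1602]
tool_rot: [[-0.869, 0.496, 0.005], [0.496, 0.869, -0.002], [-0.005, 0.001, -1.0]]
ft_force: [6.5, 2.9, -1.2]
grip_width: 0.0132
```

>>> {"api": "send_rows", "payload": {"targets": [[-0.23, -0.18, 0, 0, 0, -1.25, 5], [-0.35, -0.25, 0, 0, 0, -1.8, 5], [-0.35, -0.25, 0, 0, 0, -1.8, 5]]}}

```text
time_s: 5.12
position: [0.5002, -0.2214, 0.1601]
tool_rot: [[-0.963, 0.269, 0.006], [0.269, 0.963, -0.002], [-0.006, 0.0, -1.0]]
ft_force: [5.9, 3.1, -0.7]
grip_width: 0.0131
```

>>> {"api": "send_rows", "payload": {"targets": [[0, 0, 0, 0, 0, 0, 30], [0, 0, 0, 0, 0, 0, 40], [0, 0, 0, 0, 0, 0, 40], [0, 0, -1, 0, 0, 0, 40], [0, 0, -2, 0, 0, 0, 40]]}}

```text
time_s: 5.75
position: [0.4978, -0.2207, 0.2592]
tool_rot: [[-0.963, 0.269, -0.001], [0.269, 0.963, 0.0], [0.001, 0.0, -1.0]]
ft_force: [0.2, -0.1, 0.1]
grip_width: 0.0402
```

```bash
python3 arc.py 10 1; python3 - <<'E'
from h import *
plan([([.5134,.351,.30],4),([.5134,.351,.20],4)])
E
```

```text
r 0.08466831989060301 ang 118.54033941344417
t 5.75 pos [ 0.4978 -0.2207  0.2592] yaw 74.4 q [ -36.   19.   69.   -0.   91. -111.] F [ 0.2 -0.1  0.1] w 0.0402
[-0.25, -0.16, -0.0, 0.0, -0.01, -1.25]
t 5.75 pos [ 0.4978 -0.2207  0.2592] yaw 74.4 q [ -36.   19.   69.   -0.   91. -111.] F [ 0.2 -0.1  0.1] w 0.0402
[2.78, 11.1, -0.81, -0.0, -0.01, 8.8]
[2.78, 11.1, 1.19, -0.0, -0.01, 8.8]
```

>>> {"api": "send_rows", "payload": {"targets": [[2.78, 11.1, -0.8, 0, 0, 8.8, 70], [2.78, 11.1, -0.8, 0, 0, 8.8, 70], [2.78, 11.1, -0.8, 0, 0, 8.8, 70], [2.78, 11.1, -0.8, 0, 0, 8.8, 70], [2.78, 11.1, -0.8, 0, 0, 8.8, 70]]}}

```text
time_s: 6.38
position: [0.5068, 0.0636, 0.2781]
tool_rot: [[-0.428, 0.904, 0.0], [0.904, 0.428, -0.0], [-0.0, 0.0, -1.0]]
ft_force: [0.7, 0.1, 1.1]
grip_width: 0.07
```

```bash
python3 - <<'E'
from h import *
plan([([.5134,.351,.30],4),([.5134,.351,.20],4)])
p,d=vision.get_image("side"); cv2.imwrite("pics/s2.png",cv2.resize(p[130:300,200:400,::-1],None,fx=3.5,fy=3.5))
np.save("pics/s2d.npy",d)
p,d=vision.get_image("top"); cv2.imwrite("pics/t2.png",cv2.resize(p[130:250,260:400,::-1],None,fx=5,fy=5)); np.save("pics/t2d.npy",d)
E
```

```text
t 6.375 pos [0.5068 0.0636 0.2781] yaw 25.3 q [ -6.  15.  72.  -0.  93. -31.] F [0.7 0.1 1.1] w 0.07
[5.14, 2.58, -0.44, 0.0, 0.0, 2.67]
[5.14, 2.58, 1.56, 0.0, 0.0, 2.67]
```

View pics/t2.png

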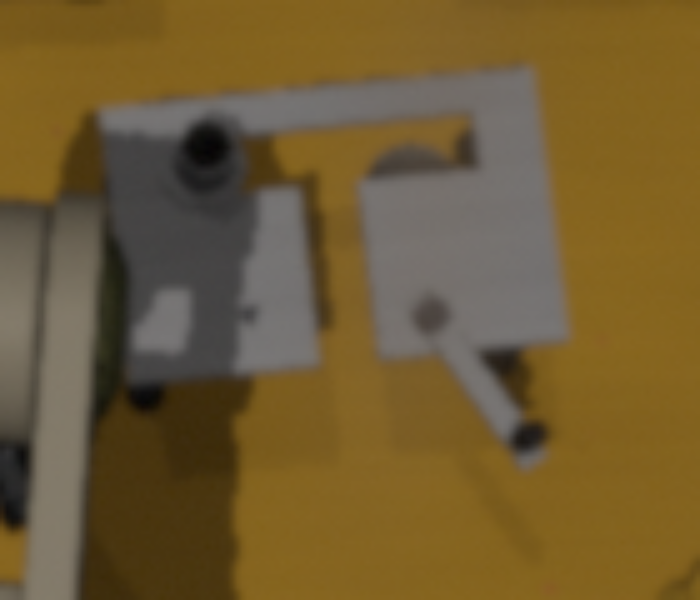

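The keeper now sticks out to the front right, with its knob at crop (527,437). The lane is clear and the hung shell is untouched at crop (207,145).

>>> {"api": "send_rows", "payload": {"targets": [[5.1, 2.56, -0.44, 0, 0, 2.67, 80], [5.1, 2.56, -0.44, 0, 0, 2.67, 80], [5.1, 2.56, -0.44, 0, 0, 2.67, 80], [5.1, 2.56, -0.44, 0, 0, 2.67, 80], [5.1, 2.56, -0.44, 0, 0, 2.67, 80]]}}

```text
time_s: 7.1
position: [0.5119, 0.3489, 0.2998]
tool_rot: [[-0.076, 0.997, 0.0], [0.997, 0.076, -0.0], [-0.0, 0.0, -1.0]]
ft_force: [0.7, -0.9, 0.3]
grip_width: 0.0798
```

>>> {"api": "send_rows", "payload": {"targets": [[0, 0, 0, 0, 0, 0, 80]]}}

```text
time_s: 7.22
position: [0.5116, 0.3495, 0.299]
tool_rot: [[-0.08, 0.997, -0.0], [0.997, 0.08, -0.0], [-0.0, -0.0, -1.0]]
ft_force: [0.1, -0.5, -0.0]
grip_width: 0.08
```

```bash
python3 - <<'E'
from h import *
plan([([.5134,.351,.20],4),([.5134,.351,.115],4)])
E
```

```text
t 7.225 pos [0.5116 0.3495 0.299 ] yaw 4.6 q [ 23.  27.  51.   0. 102.  19.] F [ 0.1 -0.5 -0. ] w 0.08
[0.03, 0.04, 1.98, -0.0, 0.0, 0.07]
[0.03, 0.04, 3.68, -0.0, 0.0, 0.07]
```

>>> {"api": "send_rows", "payload": {"targets": [[0.03, 0.04, 0.9, 0, 0, 0, 70], [0.03, 0.04, 1.9, 0, 0, 0, 70], [0.03, 0.04, 2.9, 0, 0, 0, 70], [0.03, 0.04, 3.66, 0, 0, 0, 70], [0.03, 0.04, 3.66, 0, 0, 0, 70]]}}

```text
time_s: 7.85
position: [0.5131, 0.3469, 0.1145]
tool_rot: [[-0.074, 0.997, -0.005], [0.997, 0.074, -0.003], [-0.002, -0.005, -1.0]]
ft_force: [-0.1, -0.3, 0.9]
grip_width: 0.0702
```

>>> {"api": "send_rows", "payload": {"targets": [[0, 0, 0, 0, 0, 0, 45], [0, 0, 0, 0, 0, 0, 25], [0, 0, 0, 0, 0, 0, 25], [0, 0, 0, 0, 0, 0, 25], [0, 0, 0, 0, 0, 0, 25]], "grip_force": 50}}

```text
time_s: 8.48
position: [0.5146, 0.3492, 0.1191]
tool_rot: [[-0.075, 0.997, 0.004], [0.997, 0.075, 0.002], [0.001, 0.004, -1.0]]
ft_force: [-1.5, -0.5, 5.0]
grip_width: 0.0317
```

```bash
python3 - <<'E'
from h import *
plan([([.5134,.351,.3],4.2)])
p,d=vision.get_image("side"); cv2.imwrite("pics/s3.png",cv2.resize(p[100:270,170:350,::-1],None,fx=3.5,fy=3.5))
E
```

```text
t 8.475 pos [0.5146 0.3492 0.1191] yaw 4.3 q [23. 33. 70. -0. 77. 19.] F [-1.5 -0.5  5. ] w 0.0317
[0.04, -0.01, -3.62, 0.03, -0.01, 0.02]
```

View pics/s3.png

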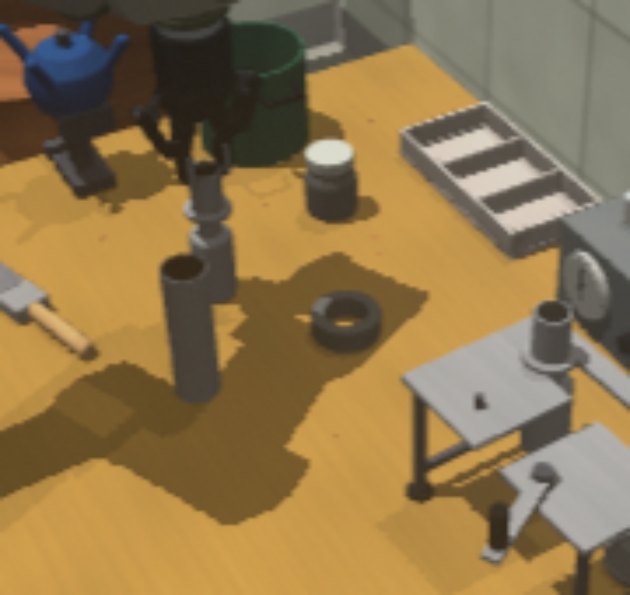

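>>> {"api": "send_rows", "payload": {"targets": [[0, 0, -0.3, 0, 0, 0, 25], [0, 0, -0.9, 0, 0, 0, 25], [0, 0, -1.8, 0, 0, 0, 25], [0, 0, -2.7, 0, 0, 0, 25], [0, 0, -3.5, 0, 0, 0, 25]]}}

```text
time_s: 9.15
position: [0.5134, 0.3487, 0.2945]
tool_rot: [[-0.075, 0.997, 0.001], [0.997, 0.075, 0.0], [0.0, 0.001, -1.0]]
ft_force: [1.1, 0.1, -4.0]
grip_width: 0.0318
```

>>> {"api": "send_rows", "payload": {"targets": [[0, 0, 0, 0, 0, 0, 25], [0, 0, 0, 0, 0, 0, 25]]}}

```text
time_s: 9.4
position: [0.5133, 0.3486, 0.2905]
tool_rot: [[-0.075, 0.997, -0.002], [0.997, 0.075, -0.001], [-0.001, -0.002, -1.0]]
ft_force: [-0.7, 0.4, -5.3]
grip_width: 0.0312
```

```bash
cat > held.py <<'E'
from h import *
import sys
from scipy.optimize import least_squares
s=status.observe(); p=s["position"]; off=p[2]-float(sys.argv[1]) # bottom z
for n in ["top","side"]:
    im,d=vision.get_image(n); cv2.imwrite(f"pics/{n}_{sys.argv[2]}.png",im[:,:,::-1]); np.save(f"pics/{n}_{sys.argv[2]}d.npy",d)
    v,u=np.nonzero(d>0); P=deproj(n,np.c_[u,v],d[v,u]); near=np.hypot(P[:,0]-p[0],P[:,1]-p[1])<.04
    P=P[near]; b=p[2]-off
    for a,c,r in ((.01,.072,.023),(.080,.101,.012)):
        k=(P[:,2]>b+a)&(P[:,2]<b+c); q=P[k]
        if k.sum()<10: print(n,a,k.sum()); continue
        # axis with tilt
        f=least_squares(lambda t:np.hypot(q[:,0]-t[0]-t[2]*(q[:,2]-b-.04),q[:,1]-t[1]-t[3]*(q[:,2]-b-.04))-r,[p[0],p[1],0,0],loss="soft_l1",f_scale=.002).x if a<.05 else least_squares(lambda t:np.hypot(q[:,0]-t[0],q[:,1]-t[1])-r,p[:2],loss="soft_l1",f_scale=.002).x
        print(n,a,k.sum(),"minus TCP mm",((f[:2]-p[:2])*1000).round(1),f[2:].round(3))
    z=P[:,2]; print(n,"zmin",np.sort(z[z>.02])[:5].round(4))
print(p.round(4),s["grip_width"],s["ft_force"])
E
python3 held.py 0.175 a
```

```text
top 0.01 154 minus TCP mm [-1.2  2.7] [0.01  0.024]
top 0.08 0
top zmin [0.1729 0.1757 0.1772 0.1778 0.1791]
side 0.01 218 minus TCP mm [-0.6  2.4] [0.011 0.001]
side 0.08 25 minus TCP mm [-0.6  2.4] []
side zmin [0.1713 0.1724 0.1728 0.1733 0.1738]
[0.5133 0.3486 0.2905] 0.031195093545810768 [-0.72579016  0.36487859 -5.25091531]
```

```bash
cat > tgt.py <<'E'
from h import *
import sys
o=np.array([-.0009,.0024])
w=[]
for a in sys.argv[1:]:
    x,y,z=map(float,a.split(",")); w.append((np.r_[R(x,y)-o,z],4.2))
s=status.observe(); e=s["position"][:2]+o-C; c,sn=np.cos(TH),np.sin(TH)
print("shell in rack",(e[0]*c+e[1]*sn).round(4),(-e[0]*sn+e[1]*c).round(4))
plan(w)
E
python3 tgt.py " -.13,0,.29"
```

```text
shell in rack -0.0727 0.4807
t 9.5 pos [0.5133 0.3487 0.2899] yaw 4.3 q [ 23.  27.  52.   0. 101.  19.] F [-0.2  1.  -3.7] w 0.0314
[-9.61, -1.16, 0.01, -0.02, 0.01, 0.01]
```

>>> {"api": "send_rows", "payload": {"targets": [[-0.5, -0.06, 0, 0, 0, 0, 25], [-1.4, -0.17, 0, 0, 0, 0, 25], [-2.4, -0.3, 0, 0, 0, 0, 25], [-3.4, -0.41, 0, 0, 0, 0, 25], [-4.4, -0.53, 0, 0, 0, 0, 25]]}}

```text
time_s: 10.12
position: [0.5032, 0.1259, 0.2906]
tool_rot: [[-0.075, 0.997, -0.002], [0.997, 0.075, -0.0], [0.0, -0.002, -1.0]]
ft_force: [0.9, -0.1, -3.1]
grip_width: 0.0317
```

>>> {"api": "send_rows", "payload": {"targets": [[-1.0, -0.12, 0, 0, 0, 0, 25], [-2.0, -0.25, 0, 0, 0, 0, 25], [-3.0, -0.37, 0, 0, 0, 0, 25], [-4.0, -0.48, 0, 0, 0, 0, 25], [-4.7, -0.57, 0, 0, 0, 0, 25]]}}

```text
time_s: 10.75
position: [0.4925, -0.1109, 0.2905]
tool_rot: [[-0.074, 0.997, -0.002], [0.997, 0.074, 0.001], [0.001, -0.002, -1.0]]
ft_force: [0.1, 0.6, -4.5]
grip_width: 0.0316
```

>>> {"api": "send_rows", "payload": {"targets": [[-0.4, -0.05, 0, 0, 0, 0, 25], [-0.4, -0.05, 0, 0, 0, 0, 25]]}}

```text
time_s: 11.0
position: [0.492, -0.1297, 0.291]
tool_rot: [[-0.074, 0.997, -0.001], [0.997, 0.074, 0.001], [0.001, -0.001, -1.0]]
ft_force: [-0.4, 0.1, -3.8]
grip_width: 0.0315
```

```bash
python3 tgt.py " -.13,0,.29" " -.13,0,.163"
```

```text
shell in rack -0.1292 0.0052
t 11.0 pos [ 0.492  -0.1297  0.291 ] yaw 4.2 q [-28.  15.  71.   0.  95. -32.] F [-0.4  0.1 -3.8] w 0.0315
[-0.1, -0.02, 0.02, -0.01, -0.01, 0.0]
[-0.11, -0.01, 2.56, -0.01, -0.01, 0.0]
```

>>> {"api": "send_rows", "payload": {"targets": [[-0.1, 0, 0.5, 0, 0, 0, 25], [-0.1, 0, 1.3, 0, 0, 0, 25], [-0.1, 0, 2.1, 0, 0, 0, 25], [-0.1, 0, 2.5, 0, 0, 0, 25], [-0.1, 0, 2.5, 0, 0, 0, 25]]}}

```text
time_s: 11.62
position: [0.492, -0.1325, 0.1656]
tool_rot: [[-0.077, 0.997, -0.003], [0.997, 0.077, 0.002], [0.002, -0.003, -1.0]]
ft_force: [0.3, -0.2, -2.9]
grip_width: 0.0317
```

>>> {"api": "send_rows", "payload": {"targets": [[0, 0, 0, 0, 0, 0, 25], [0, 0, 0, 0, 0, 0, 25]]}}

```text
time_s: 11.88
position: [0.493, -0.134, 0.1677]
tool_rot: [[-0.076, 0.997, 0.002], [0.997, 0.076, -0.001], [-0.001, 0.002, -1.0]]
ft_force: [0.6, -0.0, -4.1]
grip_width: 0.0316
```

```bash
python3 tgt.py " -.13,0,.163" " -.1,0,.163" "-.075,0,.163" "-.05,0,.163";python3 held.py 0.044 b; python3 - <<'E'
from h import *
p=cv2.imread("pics/side_b.png"); cv2.imwrite("pics/s4.png",cv2.resize(p[150:300,220:400],None,fx=4,fy=4,interpolation=cv2.INTER_CUBIC))
E
```

```text
shell in rack -0.1285 0.0009
t 11.875 pos [ 0.493  -0.134   0.1677] yaw 4.3 q [-29.  20.  84.   0.  76. -33.] F [ 0.6 -0.  -4.1] w 0.0316
[-0.02, -0.03, 0.09, 0.01, 0.01, 0.02]
[-0.02, 0.57, 0.1, 0.01, 0.01, 0.02]
[-0.02, 1.07, 0.1, 0.01, 0.01, 0.02]
[-0.02, 1.57, 0.1, 0.01, 0.01, 0.02]
top 0.01 36 minus TCP mm [-0.6  2.3] [0.01  0.004]
top 0.08 4
top zmin [0.0522 0.0533 0.0557 0.0569 0.0611]
side 0.01 231 minus TCP mm [-0.2  2.6] [ 0.012 -0.009]
side 0.08 103 minus TCP mm [-2.5 -1. ] []
side zmin [0.043  0.0502 0.0504 0.0507 0.0508]
[ 0.493  -0.134   0.1677] 0.031565083053723964 [ 0.57688639 -0.03471158 -4.05817912]
```

View pics/s4.png

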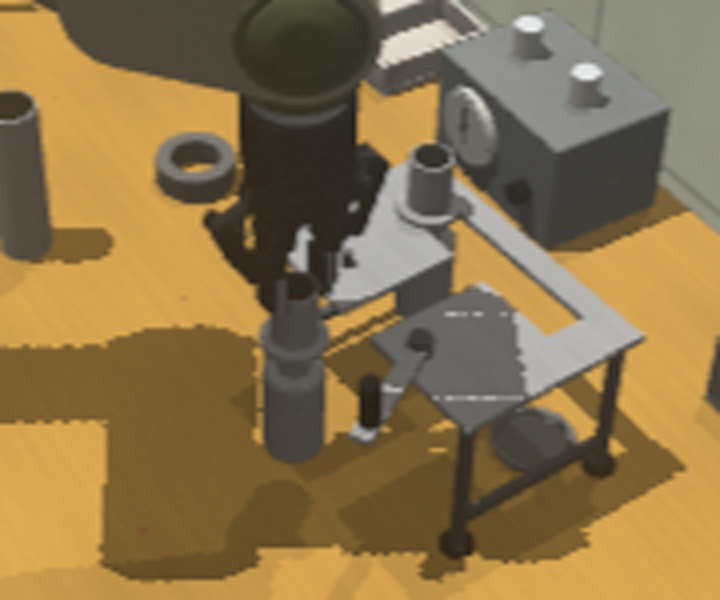

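>>> {"api": "send_rows", "payload": {"targets": [[-0.02, 0.2, 0.08, 0, 0, 0, 25], [-0.02, 0.5, 0.08, 0, 0, 0, 25], [-0.02, 0.8, 0.08, 0, 0, 0, 25], [-0.02, 1.1, 0.08, 0, 0, 0, 25], [-0.02, 1.4, 0.08, 0, 0, 0, 25]]}}

```text
time_s: 12.6
position: [0.5635, -0.1298, 0.1623]
tool_rot: [[-0.075, 0.997, 0.0], [0.997, 0.075, 0.0], [0.0, 0.0, -1.0]]
ft_force: [1.1, -0.5, -3.6]
grip_width: 0.0312
```

```bash
python3 tgt.py "-.05,0,.163" "0,0,.163" ".045,0,.163"
```

```text
shell in rack -0.0579 -0.0001
t 12.6 pos [ 0.5635 -0.1298  0.1623] yaw 4.3 q [-25.  27.  74.   0.  79. -29.] F [ 1.1 -0.5 -3.6] w 0.0312
[0.0, 0.16, -0.01, 0.0, -0.0, 0.01]
[0.0, 1.16, -0.01, 0.0, -0.0, 0.01]
[-0.0, 2.06, -0.01, 0.0, -0.0, 0.01]
```

>>> {"api": "send_rows", "payload": {"targets": [[0, 0.4, 0, 0, 0, 0, 25], [0, 0.85, 0, 0, 0, 0, 25], [0, 1.3, 0, 0, 0, 0, 25], [0, 1.7, 0, 0, 0, 0, 25], [0, 2.04, 0, 0, 0, 0, 25]]}}

```text
time_s: 13.22
position: [0.6653, -0.122, 0.1619]
tool_rot: [[-0.075, 0.997, -0.0], [0.997, 0.075, 0.0], [0.0, -0.0, -1.0]]
ft_force: [-0.4, -0.3, -3.2]
grip_width: 0.0315
```

>>> {"api": "send_rows", "payload": {"targets": [[0, 0, 0, 0, 0, 0, 25], [0, 0, 0, 0, 0, 0, 25]]}}

```text
time_s: 13.48
position: [0.6638, -0.1221, 0.1623]
tool_rot: [[-0.075, 0.997, -0.001], [0.997, 0.075, 0.0], [0.0, -0.001, -1.0]]
ft_force: [-0.7, 0.3, -3.8]
grip_width: 0.0319
```

```bash
python3 tgt.py ".045,0,.163" ".045,-.07,.163"; python3 - <<'E'
from h import *
p,d=vision.get_image("side"); cv2.imwrite("pics/s5.png",cv2.resize(p[150:300,220:400,::-1],None,fx=4,fy=4,interpolation=cv2.INTER_CUBIC))
E
```

```text
shell in rack 0.0427 0.0001
t 13.475 pos [ 0.6638 -0.1221  0.1623] yaw 4.3 q [-20.  36.  56.  -0.  88. -25.] F [-0.7  0.3 -3.8] w 0.0319
[-0.0, 0.05, -0.01, -0.01, -0.0, 0.01]
[-1.4, 0.04, -0.02, -0.01, -0.0, 0.01]
```

View pics/s5.png

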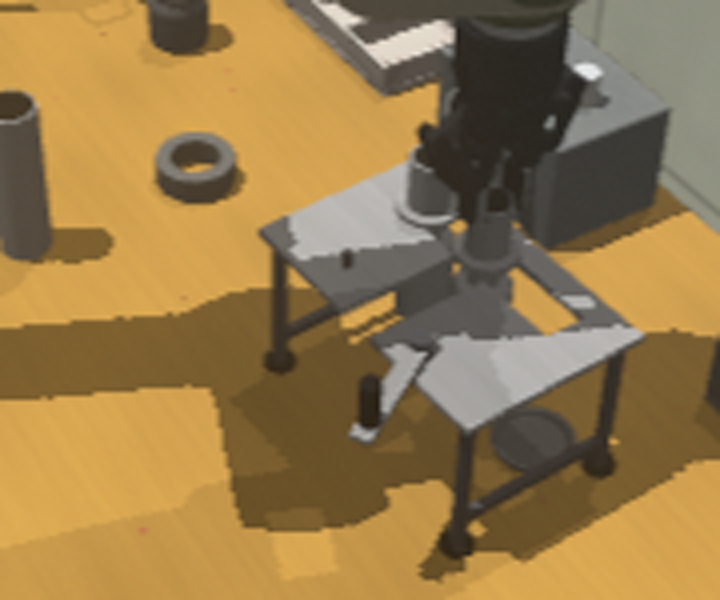

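The shell is at the branch, crop (487,250), with its waist in the slot and no contact force. Next it goes sideways into the pocket.

>>> {"api": "send_rows", "payload": {"targets": [[-0.15, 0.04, 0, 0, 0, 0, 25], [-0.45, 0.04, 0, 0, 0, 0, 25], [-0.8, 0.04, 0, 0, 0, 0, 25], [-1.15, 0.04, 0, 0, 0, 0, 25], [-1.4, 0.04, 0, 0, 0, 0, 25]]}}

```text
time_s: 14.15
position: [0.6713, -0.1936, 0.1625]
tool_rot: [[-0.074, 0.997, -0.0], [0.997, 0.074, -0.0], [-0.0, -0.0, -1.0]]
ft_force: [-0.2, -0.4, -3.5]
grip_width: 0.0317
```

>>> {"api": "send_rows", "payload": {"targets": [[0, 0, 0, 0, 0, 0, 25], [0, 0, 0, 0, 0, 0, 25]]}}

```text
time_s: 14.4
position: [0.6714, -0.1914, 0.1626]
tool_rot: [[-0.075, 0.997, -0.0], [0.997, 0.075, 0.0], [0.0, -0.0, -1.0]]
ft_force: [-0.9, -0.1, -3.8]
grip_width: 0.0312
```

```bash
python3 tgt.py ".045,-.07,.163" ".045,-.0715,.1555"; python3 held.py .044 c
```

```text
shell in rack 0.0452 -0.0695
t 14.4 pos [ 0.6714 -0.1914  0.1626] yaw 4.3 q [-26.  39.  51.   0.  90. -30.] F [-0.9 -0.1 -3.8] w 0.0312
[-0.01, -0.0, -0.01, -0.0, -0.0, 0.02]
[-0.04, -0.0, 0.14, -0.0, -0.0, 0.02]
top 0.01 0
top 0.08 12 minus TCP mm [46.2 11.2] []
top zmin [0.1361 0.1361 0.138  0.1387 0.1393]
side 0.01 76 minus TCP mm [-1.3  1.5] [-0.017 -0.033]
side 0.08 230 minus TCP mm [ -7.2 -13.7] []
side zmin [0.0316 0.0331 0.0331 0.0331 0.0333]
[ 0.6714 -0.1914  0.1626] 0.031197175610883907 [-0.94100631 -0.07544643 -3.8232778 ]
```

>>> {"api": "send_rows", "payload": {"targets": [[-0.02, 0, 0.06, 0, 0, 0, 25], [-0.02, 0, 0.11, 0, 0, 0, 25], [-0.02, 0, 0.14, 0, 0, 0, 25], [-0.02, 0, 0.14, 0, 0, 0, 25]]}}

```text
time_s: 15.0
position: [0.6714, -0.1928, 0.1556]
tool_rot: [[-0.075, 0.997, -0.0], [0.997, 0.075, 0.0], [0.0, -0.0, -1.0]]
ft_force: [-0.1, -0.4, -3.3]
grip_width: 0.0316
```

>>> {"api": "send_rows", "payload": {"targets": [[0, 0, 0.01, 0, 0, 0, 25], [0, 0, 0.01, 0, 0, 0, 25]]}}

```text
time_s: 15.25
position: [0.6715, -0.1929, 0.1553]
tool_rot: [[-0.075, 0.997, 0.0], [0.997, 0.075, -0.0], [-0.0, 0.0, -1.0]]
ft_force: [0.1, 0.2, -3.1]
grip_width: 0.0314
```

>>> {"api": "send_rows", "payload": {"targets": [[0, 0, 0.01, 0, 0, 0, 25], [0, 0, 0.02, 0, 0, 0, 25], [0, 0, 0.02, 0, 0, 0, 25]]}}

```text
time_s: 15.62
position: [0.6715, -0.1929, 0.1552]
tool_rot: [[-0.075, 0.997, 0.001], [0.997, 0.075, -0.001], [-0.001, 0.001, -1.0]]
ft_force: [-4.1, 0.4, 6.1]
grip_width: 0.0315
```

>>> {"api": "send_rows", "payload": {"targets": [[0, 0, 0.02, 0, 0, 0, 25], [0, 0, 0.02, 0, 0, 0, 25]]}}

```text
time_s: 15.88
position: [0.6715, -0.193, 0.1551]
tool_rot: [[-0.075, 0.997, 0.002], [0.997, 0.075, -0.001], [-0.001, 0.002, -1.0]]
ft_force: [-5.5, 1.5, 9.2]
grip_width: 0.0316
```

>>> {"api": "send_rows", "payload": {"targets": [[0, 0, -0.02, 0, 0, 0, 34], [0, 0, -0.02, 0, 0, 0, 40], [0, 0, -0.02, 0, 0, 0, 55], [0, 0, -0.02, 0, 0, 0, 60], [0, 0, -0.02, 0, 0, 0, 60]]}}

```text
time_s: 16.5
position: [0.6715, -0.1928, 0.154]
tool_rot: [[-0.075, 0.997, 0.0], [0.997, 0.075, 0.0], [0.0, 0.0, -1.0]]
ft_force: [-0.9, 0.9, -0.1]
grip_width: 0.06
```

>>> {"api": "send_rows", "payload": {"targets": [[0, 0, -0.4, 0, 0, 0, 60], [0, 0, -1.2, 0, 0, 0, 60], [0, 0, -2.2, 0, 0, 0, 60], [0, 0, -2.6, 0, 0, 0, 60]]}}

```text
time_s: 17.0
position: [0.6719, -0.193, 0.2878]
tool_rot: [[-0.075, 0.997, 0.005], [0.997, 0.075, -0.002], [-0.003, 0.005, -1.0]]
ft_force: [-0.4, 0.2, 0.3]
grip_width: 0.0602
```

```bash
python3 - <<'E'
from h import *
# stand above the open knob
piv=R(-.055,-.048); a=TH+np.pi/2+np.radians(118); k=piv+.085*np.array([np.cos(a),np.sin(a)]); print(k)
plan([(np.r_[k,.28],75)])
E
```

```text
[ 0.49707065 -0.2202367 ]
t 17.0 pos [ 0.6719 -0.193   0.2878] yaw 4.3 q [-26.  37.  35.   0. 108. -30.] F [-0.4  0.2  0.3] w 0.0602
[-0.28, -3.53, 0.14, 0.02, 0.04, -8.84]
```

>>> {"api": "send_rows", "payload": {"targets": [[-0.28, -3.5, 0, 0, 0, -8.84, 40], [-0.28, -3.5, 0, 0, 0, -8.84, 40], [-0.28, -3.5, 0, 0, 0, -8.84, 40], [-0.28, -3.5, 0, 0, 0, -8.84, 40], [-0.28, -3.5, 0, 0, 0, -8.84, 40]]}}

```text
time_s: 17.62
position: [0.4974, -0.2201, 0.2847]
tool_rot: [[-0.851, 0.525, 0.001], [0.525, 0.851, -0.0], [-0.001, -0.0, -1.0]]
ft_force: [0.3, -0.3, -0.7]
grip_width: 0.0402
```

>>> {"api": "send_rows", "payload": {"targets": [[0, 0, 0, 0, 0, -1.3, 40], [0, 0, 0, 0, 0, -2.1, 40], [0, 0, 0, 0, 0, -2.1, 40]]}}

```text
time_s: 18.0
position: [0.498, -0.2199, 0.2842]
tool_rot: [[-0.965, 0.263, 0.0], [0.263, 0.965, -0.0], [-0.0, -0.0, -1.0]]
ft_force: [-0.5, 0.6, 0.1]
grip_width: 0.04
```

```bash
python3 - <<'E'
from h import *
from scipy.optimize import least_squares
piv=R(-.055,-.048); a=TH+np.pi/2+np.radians(118); k=piv+.085*np.array([np.cos(a),np.sin(a)])
plan([(np.r_[k,.28],75),(np.r_[k,.16],75)])
for n in ("side","top"):
    p,d=vision.get_image(n); b=(220,150,400,300) if n=="side" else (260,130,400,240)
    cv2.imwrite(f"pics/{n}6.png",cv2.resize(p[b[1]:b[3],b[0]:b[2],::-1],None,fx=4,fy=4,interpolation=cv2.INTER_CUBIC)); np.save(f"pics/{n}6d.npy",d)
    v,u=np.nonzero(d>0);P=deproj(n,np.c_[u,v],d[v,u])
    for nm,c,z0,z1,r in (("new",R(.045,-.07),.155,.187,.017),("newbarrel",R(.045,-.07),.04,.11,.023),("hung",R(.045,.07),.155,.187,.017),("knob",k,.155,.187,.008)):
        q=P[(P[:,2]>z0)&(P[:,2]<z1)&(np.hypot(*(P[:,:2]-c).T)<.03)][:,:2]
        if len(q)<8: print(n,nm,len(q)); continue
        f=least_squares(lambda c:np.hypot(q[:,0]-c[0],q[:,1]-c[1])-r,c,loss="soft_l1",f_scale=.002).x
        e=f-C; print(n,nm,len(q),f.round(4),"rack",np.round([e[0]*np.cos(TH)+e[1]*np.sin(TH),-e[0]*np.sin(TH)+e[1]*np.cos(TH)],4))
    q=P[(np.hypot(*(P[:,:2]-R(.045,-.07)).T)<.03)]; print("ztop",np.sort(q[:,2])[-5:].round(4))
E
```

```text
t 18.0 pos [ 0.498  -0.2199  0.2842] yaw 74.8 q [ -36.   19.   66.    0.   95. -111.] F [-0.5  0.6  0.1] w 0.04
[0.02, -0.01, 0.08, -0.0, 0.0, -0.03]
[0.02, -0.01, 2.48, -0.0, 0.0, -0.03]
side new 100 [ 0.6716 -0.19  ] rack [ 0.0463 -0.0706]
side newbarrel 125 [ 0.6719 -0.1904] rack [ 0.0465 -0.071 ]
side hung 29 [ 0.6595 -0.0496] rack [0.0445 0.0703]
side knob 50 [ 0.4982 -0.2199] rack [-0.1289 -0.0877]
ztop [0.1949 0.1951 0.1955 0.1956 0.196 ]
top new 43 [ 0.6722 -0.1905] rack [ 0.0468 -0.0711]
top newbarrel 13 [ 0.672 -0.191] rack [ 0.0465 -0.0716]
top hung 35 [ 0.6606 -0.0489] rack [0.0456 0.0709]
top knob 2
ztop [0.1942 0.1944 0.1945 0.1946 0.1958]
```

View pics/side6.png

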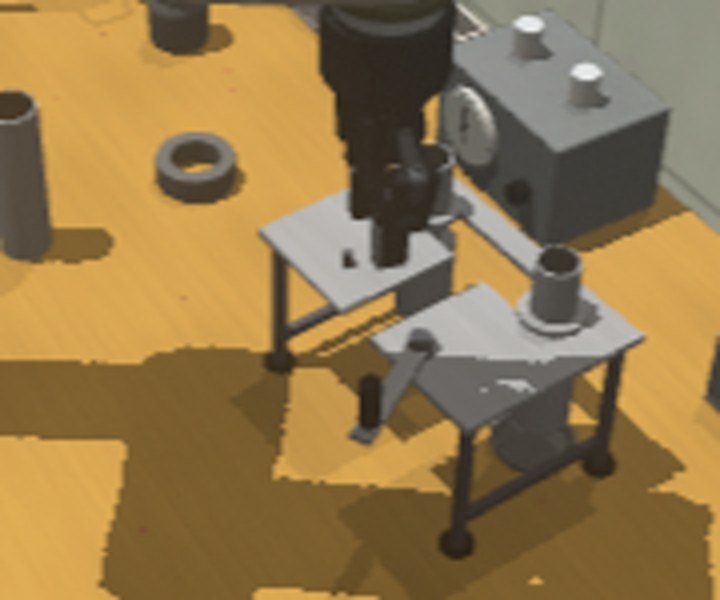

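View pics/top6.png

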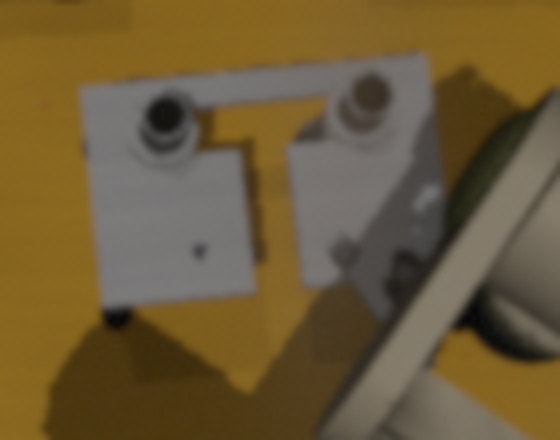

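The shell hangs upright at rack (46.5, -71) mm, and the hung shell is unmoved. The knob at crop (370,400) is right under the tool, so next I pinch it and swing the keeper shut.

>>> {"api": "send_rows", "payload": {"targets": [[0, 0, 0.7, 0, 0, 0, 40], [0, 0, 1.6, 0, 0, 0, 40], [0, 0, 2.3, 0, 0, 0, 40], [0, 0, 2.46, 0, 0, 0, 40], [0, 0, 2.46, 0, 0, 0, 40]]}}

```text
time_s: 18.73
position: [0.4984, -0.2202, 0.1619]
tool_rot: [[-0.965, 0.263, 0.001], [0.263, 0.965, -0.0], [-0.001, -0.0, -1.0]]
ft_force: [0.1, -0.1, 0.1]
grip_width: 0.0398
```

>>> {"api": "send_rows", "payload": {"targets": [[0, 0, 0, 0, 0, 0, 25], [0, 0, 0, 0, 0, 0, 5], [0, 0, 0, 0, 0, 0, 5], [0, 0, 0, 0, 0, 0, 5]], "grip_force": 25}}

```text
time_s: 19.23
position: [0.4988, -0.2204, 0.1629]
tool_rot: [[-0.965, 0.262, 0.003], [0.262, 0.965, -0.002], [-0.004, -0.001, -1.0]]
ft_force: [-0.1, 0.5, 5.5]
grip_width: 0.0052
```

```bash
python3 arc.py -10 10
```

```text
r 0.08367060670210788 ang 118.73356485561098
t 19.225 pos [ 0.4988 -0.2204  0.1629] yaw 74.8 q [ -36.   23.   80.    0.   77. -111.] F [-0.1  0.5  5.5] w 0.0052
[0.2, 0.21, -0.0, -0.01, 0.03, 1.25]
[0.36, 0.46, -0.0, -0.0, 0.03, 2.5]
[0.48, 0.72, -0.0, -0.0, 0.03, 3.75]
[0.54, 1.01, -0.0, 0.0, 0.03, 5.0]
[0.56, 1.3, -0.0, 0.0, 0.03, 6.25]
[0.52, 1.59, -0.0, 0.01, 0.03, 7.5]
[0.44, 1.87, -0.0, 0.01, 0.03, 8.75]
[0.31, 2.13, -0.0, 0.01, 0.03, 10.0]
[0.13, 2.36, -0.0, 0.01, 0.03, 11.25]
[-0.08, 2.56, -0.0, 0.02, 0.03, 12.5]
```

```bash
python3 - <<'E'
from h import *
for n in ("side",):
    p,d=vision.get_image(n)
    cv2.imwrite(f"pics/{n}7.png",cv2.resize(p[190:280,270:370,::-1],None,fx=6,fy=6,interpolation=cv2.INTER_CUBIC))
    v,u=np.nonzero(d>0);P=deproj(n,np.c_[u,v],d[v,u]);
    q=P[(np.hypot(P[:,0]-.4985,P[:,1]+.22)<.03)&(P[:,2]>.14)]; print(np.c_[np.histogram(q[:,2],np.arange(.14,.26,.01))[0]].T)
E
```

```text
[[30 31 16 13 14 13 29 21  8 14 13]]
```

View pics/side7.png

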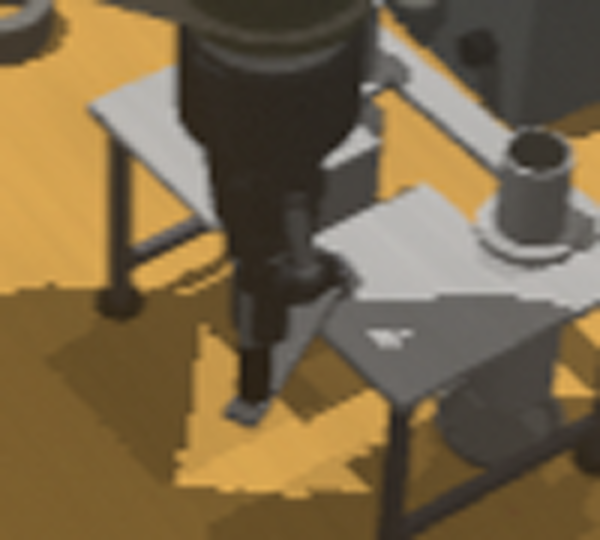

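>>> {"api": "send_rows", "payload": {"targets": [[0, 0, 0, 0, 0, 0, 40], [0, 0, 0, 0, 0, 0, 40], [0, 0, 0, 0, 0, 0, 40]]}}

```text
time_s: 19.65
position: [0.498, -0.2199, 0.1612]
tool_rot: [[-0.965, 0.262, -0.0], [0.262, 0.965, 0.0], [0.0, 0.0, -1.0]]
ft_force: [0.4, 0.1, -0.9]
grip_width: 0.0405
```

>>> {"api": "send_rows", "payload": {"targets": [[0, 0, -1, 0, 0, 0, 40], [0, 0, -2, 0, 0, 0, 40], [0, -1, -2.5, 0, 0, 0, 40], [0, -2.5, -2.5, 0, 0, 0, 40], [0, -3, -2.5, 0, 0, 0, 40]]}}

```text
time_s: 20.27
position: [0.4577, -0.367, 0.286]
tool_rot: [[-0.965, 0.263, -0.0], [0.263, 0.965, -0.0], [0.0, -0.0, -1.0]]
ft_force: [-0.1, -0.5, -1.3]
grip_width: 0.0401
```

```bash
cat > knob.py <<'E'
from h import *
import sys
from scipy.optimize import least_squares
piv=R(-.055,-.048)
for n in ("side","top"):
    p,d=vision.get_image(n); b=(270,180,370,270) if n=="side" else (280,140,380,230)
    cv2.imwrite(f"pics/{n}{sys.argv[1]}.png",cv2.resize(p[b[1]:b[3],b[0]:b[2],::-1],None,fx=6,fy=6,interpolation=cv2.INTER_CUBIC))
    v,u=np.nonzero(d>0);P=deproj(n,np.c_[u,v],d[v,u]); 
    rr=np.hypot(*(P[:,:2]-piv).T)
    # bar points: 
    q=P[(P[:,2]>.152)&(P[:,2]<.192)&(rr>.07)&(rr<.1)]
    if len(q)<6: print(n,len(q)); continue
    m=np.median(q[:,:2],0); q=q[np.hypot(*(q[:,:2]-m).T)<.02]
    f=least_squares(lambda c:np.hypot(q[:,0]-c[0],q[:,1]-c[1])-.008,m,loss="soft_l1",f_scale=.002).x
    w=f-piv; print(n,len(q),f.round(4),"r",np.hypot(*w).round(4),"ang",(np.degrees(np.arctan2(w[1],w[0])-TH)%360-90).round(1),"ztop",q[:,2].max().round(4))
E
python3 knob.py 8; python3 -c "
from h import *
plan([])"
```

```text
side 76 [ 0.6528 -0.2013] r 0.0879 ang 248.3 ztop 0.1918
top 53 [ 0.6622 -0.1894] r 0.0944 ang 256.9 ztop 0.192
t 20.375 pos [ 0.4574 -0.3679  0.2851] yaw 74.6 q [ -50.   23.   59.   -0.   98. -125.] F [0.2 0.  0.5] w 0.0402
```

View pics/side8.png

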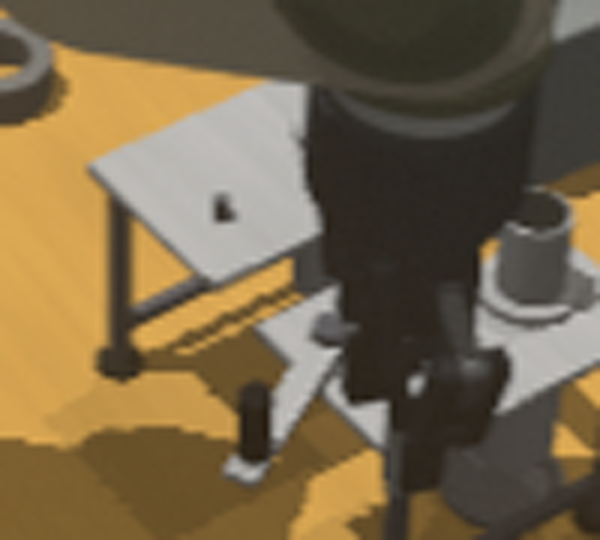

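```bash
sed -i 's/q=P\[(P\[:,2\]>.152)&(P\[:,2\]<.192)&(rr>.07)&(rr<.1)\]/q=P[(P[:,2]>.152)\&(P[:,2]<.192)\&(rr>.07)\&(rr<.1)\&(P[:,0]<.6)]/' knob.py; python3 knob.py 9
```

```text
side 75 [ 0.4983 -0.2206] r 0.0841 ang 118.6 ztop 0.191
top 47 [ 0.4983 -0.2205] r 0.0842 ang 118.6 ztop 0.19
```

View pics/top9.png

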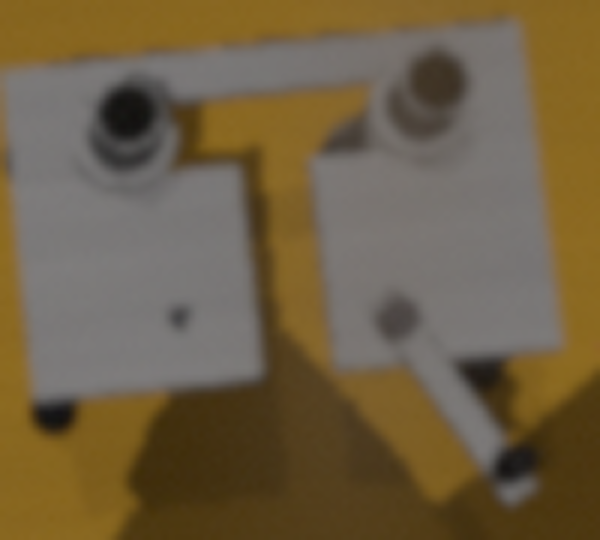

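```bash
python3 -c "
from h import *
plan([([.4983,-.2205,.285],75),([.4983,-.2205,.154],75)])"
```

```text
t 20.475 pos [ 0.4586 -0.3647  0.2858] yaw 74.8 q [ -50.   23.   59.    0.   98. -125.] F [ 0.5  0.1 -0.5] w 0.04
[-0.01, 2.99, 0.02, 0.01, -0.0, -0.03]
[-0.01, 2.99, 2.64, 0.01, -0.0, -0.03]
```

>>> {"api": "send_rows", "payload": {"targets": [[0, 1, 0, 0, 0, 0, 40], [0, 2.2, 0, 0, 0, 0, 40], [0, 2.99, 0, 0, 0, 0, 40], [0, 2.99, 0.8, 0, 0, 0, 40], [0, 2.99, 1.7, 0, 0, 0, 40]]}}

```text
time_s: 21.1
position: [0.4984, -0.2184, 0.2011]
tool_rot: [[-0.966, 0.259, 0.002], [0.259, 0.966, -0.001], [-0.002, -0.001, -1.0]]
ft_force: [0.1, -1.0, -0.7]
grip_width: 0.0401
```

>>> {"api": "send_rows", "payload": {"targets": [[0, 0, 0.4, 0, 0, 0, 40], [0, 0, 0.7, 0, 0, 0, 40], [0, 0, 0.8, 0, 0, 0, 40], [0, 0, 0.85, 0, 0, 0, 40], [0, 0, 0.85, 0, 0, 0, 40]]}}

```text
time_s: 21.72
position: [0.4981, -0.2202, 0.1592]
tool_rot: [[-0.965, 0.261, 0.001], [0.261, 0.965, -0.0], [-0.001, -0.0, -1.0]]
ft_force: [-0.9, 1.2, 0.7]
grip_width: 0.0397
```

```bash
python3 -c "
from h import *
plan([([.4983,-.2205,.154],75)])"; python3 knob.py 10
```

```text
t 21.725 pos [ 0.4981 -0.2202  0.1592] yaw 74.8 q [ -36.   23.   80.    0.   77. -111.] F [-0.9  1.2  0.7] w 0.0397
[-0.01, -0.0, 0.1, -0.0, 0.01, -0.02]
side 42 [ 0.4984 -0.2211] r 0.0844 ang 119.0 ztop 0.1893
top 9 [ 0.4867 -0.211 ] r 0.0898 ang 109.5 ztop 0.1798
```

View pics/side10.png

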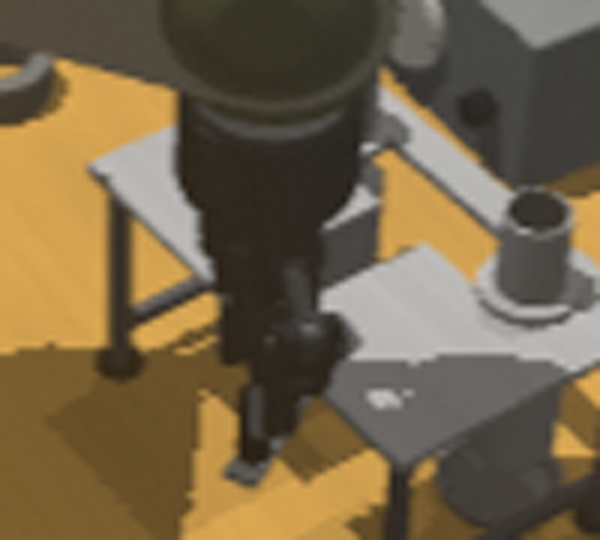

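>>> {"api": "send_rows", "payload": {"targets": [[-0.01, 0, 0.05, 0, 0, 0, 40], [-0.01, 0, 0.1, 0, 0, 0, 40], [-0.01, 0, 0.1, 0, 0, 0, 40]]}}

```text
time_s: 22.2
position: [0.4982, -0.2205, 0.1534]
tool_rot: [[-0.965, 0.262, -0.0], [0.262, 0.965, 0.0], [0.001, 0.0, -1.0]]
ft_force: [1.1, -0.0, 0.8]
grip_width: 0.0396
```

>>> {"api": "send_rows", "payload": {"targets": [[0, 0, 0, 0, 0, 0, 20], [0, 0, 0, 0, 0, 0, 15], [0, 0, 0, 0, 0, 0, 10], [0, 0, 0, 0, 0, 0, 10], [0, 0, 0, 0, 0, 0, 10]], "grip_force": 25}}

```text
time_s: 22.82
position: [0.4984, -0.2206, 0.1538]
tool_rot: [[-0.965, 0.262, 0.0], [0.262, 0.965, -0.0], [-0.0, -0.0, -1.0]]
ft_force: [-0.2, -0.7, 1.3]
grip_width: 0.0141
```

```bash
python3 arc.py -10 5
```

```text
r 0.08410668817446638 ang 118.69903486072016
t 22.825 pos [ 0.4984 -0.2206  0.1538] yaw 74.8 q [ -36.   24.   80.   -0.   76. -111.] F [-0.2 -0.7  1.3] w 0.0141
[0.2, 0.22, -0.0, -0.0, 0.0, 1.25]
[0.36, 0.46, -0.0, -0.0, 0.0, 2.5]
[0.47, 0.73, -0.0, -0.0, 0.0, 3.75]
[0.54, 1.02, -0.0, -0.0, 0.0, 5.0]
[0.55, 1.31, -0.0, -0.0, 0.0, 6.25]
```

Gripped at 14.1 mm. Next is the arc shut.

>>> {"api": "send_rows", "payload": {"targets": [[0.2, 0.22, 0, 0, 0, 1.25, 5], [0.36, 0.46, 0, 0, 0, 2.5, 5], [0.47, 0.73, 0, 0, 0, 3.75, 5], [0.54, 1.02, 0, 0, 0, 5.0, 5], [0.55, 1.31, 0, 0, 0, 6.25, 5]]}}

```text
time_s: 23.45
position: [0.4882, -0.1495, 0.1538]
tool_rot: [[-0.415, 0.91, -0.002], [0.91, 0.415, 0.0], [0.001, -0.001, -1.0]]
ft_force: [-2.4, -0.0, 2.5]
grip_width: 0.0143
```

```bash
python3 arc.py -10 5
```

```text
r 0.08471460519623951 ang 68.35366449851568
t 23.45 pos [ 0.4882 -0.1495  0.1538] yaw 24.5 q [-30.  21.  86.  -0.  74. -55.] F [-2.4 -0.   2.5] w 0.0143
[0.19, 0.23, -0.0, -0.01, -0.01, 1.25]
[0.35, 0.47, -0.0, -0.01, -0.0, 2.5]
[0.46, 0.74, -0.0, -0.01, -0.0, 3.75]
[0.53, 1.03, -0.0, -0.01, -0.0, 5.0]
[0.54, 1.32, -0.0, -0.01, -0.0, 6.25]
```

>>> {"api": "send_rows", "payload": {"targets": [[0.2, 0.23, 0, 0, 0, 1.25, 5], [0.36, 0.47, 0, 0, 0, 2.5, 5], [0.47, 0.74, 0, 0, 0, 3.75, 5], [0.54, 1.03, 0, 0, 0, 5.0, 5], [0.55, 1.32, 0, 0, 0, 6.25, 5]]}}

```text
time_s: 24.08
position: [0.5369, -0.0962, 0.1538]
tool_rot: [[0.43, 0.903, -0.002], [0.903, -0.43, 0.002], [0.001, -0.002, -1.0]]
ft_force: [-3.1, -0.0, 3.6]
grip_width: 0.0139
```

```bash
python3 arc.py -5 5
```

```text
r 0.08500991017939873 ang 17.960847737611303
t 24.075 pos [ 0.5369 -0.0962  0.1538] yaw -25.5 q [-23.  24.  80.   0.  76.   3.] F [-3.1 -0.   3.6] w 0.0139
[0.09, 0.12, -0.0, -0.02, -0.0, 0.62]
[0.18, 0.23, -0.0, -0.02, -0.0, 1.25]
[0.27, 0.35, -0.0, -0.02, -0.0, 1.87]
[0.34, 0.48, -0.0, -0.02, -0.0, 2.5]
[0.4, 0.61, -0.0, -0.02, -0.0, 3.12]
```

>>> {"api": "send_rows", "payload": {"targets": [[0.09, 0.12, 0, 0, 0, 0.62, 5], [0.18, 0.23, 0, 0, 0, 1.25, 5], [0.27, 0.35, 0, 0, 0, 1.87, 5], [0.27, 0.35, 0, 0, 0, 1.87, 5]]}}

```text
time_s: 24.58
position: [0.5588, -0.0906, 0.1537]
tool_rot: [[0.645, 0.764, -0.001], [0.764, -0.645, 0.004], [0.002, -0.003, -1.0]]
ft_force: [-2.7, 7.8, 4.3]
grip_width: 0.0143
```

```bash
python3 arc.py -2 5
```

```text
r 0.08488193012847486 ang 2.6695017988289322
t 24.575 pos [ 0.5588 -0.0906  0.1537] yaw -40.1 q [-21.  26.  77.   0.  78.  19.] F [-2.7  7.8  4.3] w 0.0143
[0.03, 0.06, -0.0, -0.02, -0.02, 0.25]
[0.07, 0.1, -0.0, -0.02, -0.02, 0.5]
[0.11, 0.14, -0.0, -0.02, -0.01, 0.75]
[0.14, 0.19, -0.0, -0.02, -0.01, 1.0]
[0.18, 0.23, -0.0, -0.02, -0.01, 1.25]
```

>>> {"api": "send_rows", "payload": {"targets": [[0.03, 0.04, 0, 0, 0, 0, 5], [0.03, 0.04, 0, 0, 0, 0, 5]]}}

```text
time_s: 24.82
position: [0.5608, -0.0905, 0.1537]
tool_rot: [[0.644, 0.765, -0.002], [0.765, -0.644, 0.004], [0.002, -0.004, -1.0]]
ft_force: [-3.0, 9.2, 4.9]
grip_width: 0.0146
```

>>> {"api": "send_rows", "payload": {"targets": [[0.03, 0.04, 0, 0, 0, 0, 5], [0.03, 0.04, 0, 0, 0, 0, 5]]}}

```text
time_s: 25.08
position: [0.5621, -0.09, 0.1537]
tool_rot: [[0.644, 0.765, -0.004], [0.765, -0.644, 0.005], [0.001, -0.007, -1.0]]
ft_force: [-7.6, 12.1, 7.2]
grip_width: 0.0144
```

>>> {"api": "send_rows", "payload": {"targets": [[0.03, 0.04, 0, 0, 0, 0, 5], [0.03, 0.04, 0, 0, 0, 0, 5], [0.03, 0.04, 0, 0, 0, 0, 5]]}}

```text
time_s: 25.45
position: [0.5623, -0.09, 0.1536]
tool_rot: [[0.644, 0.765, -0.01], [0.765, -0.644, 0.006], [-0.002, -0.011, -1.0]]
ft_force: [-18.9, 12.4, 13.3]
grip_width: 0.0141
```

```bash
python3 arc.py -2 1
```

```text
r 0.08517115476513083 ang 0.2762853111824768
t 25.45 pos [ 0.5623 -0.09    0.1536] yaw -40.1 q [-21.  26.  76.   0.  78.  19.] F [-18.9  12.4  13.3] w 0.0141
[0.02, 0.06, -0.0, -0.08, 0.02, 0.25]
```

>>> {"api": "send_rows", "payload": {"targets": [[-0.02, -0.02, 0, 0, 0, 0, 5], [-0.02, -0.02, 0, 0, 0, 0, 25], [-0.02, -0.02, 0, 0, 0, 0, 40], [-0.02, -0.02, 0, 0, 0, 0, 40], [-0.02, -0.02, 0, 0, 0, 0, 40]]}}

```text
time_s: 26.08
position: [0.5651, -0.0934, 0.1536]
tool_rot: [[0.645, 0.764, -0.0], [0.764, -0.645, -0.0], [-0.0, -0.0, -1.0]]
ft_force: [-0.5, -0.5, -0.0]
grip_width: 0.0397
```

>>> {"api": "send_rows", "payload": {"targets": [[0, 0, -0.8, 0, 0, 0, 40], [0, 0, -1.8, 0, 0, 0, 40], [0, 0, -2.6, 0, 0, 0, 40], [-1, 0, -2.6, 0, 0, 0, 40], [-2.2, 0, -2.6, 0, 0, 0, 40]]}}

```text
time_s: 26.7
position: [0.4935, -0.1779, 0.2838]
tool_rot: [[0.643, 0.766, 0.001], [0.766, -0.643, -0.001], [0.0, 0.001, -1.0]]
ft_force: [0.0, -1.2, 0.0]
grip_width: 0.0399
```

>>> {"api": "send_rows", "payload": {"targets": [[-1.2, 1, 0, 0, 0, 0, 40], [-2.4, 2, 0, 0, 0, 0, 40], [-3.5, 3, 0, 0, 0, 0, 40], [-4.5, 4, 0, 0, 0, 0, 40], [-4.5, 4, 0, 0, 0, 0, 40]]}}

```text
time_s: 27.32
position: [0.5015, -0.4808, 0.2832]
tool_rot: [[0.645, 0.764, -0.0], [0.764, -0.645, 0.0], [0.0, -0.0, -1.0]]
ft_force: [-0.4, 0.6, 0.1]
grip_width: 0.0398
```

```bash
python3 knob.py 11; python3 held.py 0 z >/dev/null; python3 - <<'E'
from h import *
from scipy.optimize import least_squares
plan([])
for n in ("side","top"):
    d=np.load(f"pics/{n}_zd.npy"); v,u=np.nonzero(d>0);P=deproj(n,np.c_[u,v],d[v,u])
    for nm,c,z0,z1,r in (("new",R(.045,-.07),.155,.187,.017),("newbarrel",R(.045,-.07),.04,.11,.023),("hung",R(.045,.07),.155,.187,.017),("plain",[.433,.22],.03,.14,.023)):
        q=P[(P[:,2]>z0)&(P[:,2]<z1)&(np.hypot(*(P[:,:2]-c).T)<.03)][:,:2]
        if len(q)<8: print(n,nm,len(q)); continue
        f=least_squares(lambda c:np.hypot(q[:,0]-c[0],q[:,1]-c[1])-r,c,loss="soft_l1",f_scale=.002).x
        e=f-C; print(n,nm,len(q),f.round(4),"rack",np.round([e[0]*np.cos(TH)+e[1]*np.sin(TH),-e[0]*np.sin(TH)+e[1]*np.cos(TH)],4))
E
```

```text
side 66 [ 0.5634 -0.0893] r 0.0858 ang -0.5 ztop 0.1905
top 40 [ 0.5635 -0.0892] r 0.0859 ang -0.5 ztop 0.1913
t 27.525 pos [ 0.5017 -0.479   0.2826] yaw -40.2 q [-53.  36.  37.   0. 107. -13.] F [ 0.4  0.5 -0. ] w 0.0402
side new 43 [ 0.6722 -0.1903] rack [ 0.0468 -0.0709]
side newbarrel 59 [ 0.672  -0.1907] rack [ 0.0466 -0.0713]
side hung 0
side plain 354 [0.4333 0.2199] rack [-0.1613  0.3557]
top new 45 [ 0.6722 -0.1908] rack [ 0.0467 -0.0714]
top newbarrel 13 [ 0.6721 -0.1907] rack [ 0.0466 -0.0713]
top hung 35 [ 0.6609 -0.0489] rack [0.046  0.0709]
top plain 103 [0.4325 0.221 ] rack [-0.162   0.3569]
```

View pics/side11.png

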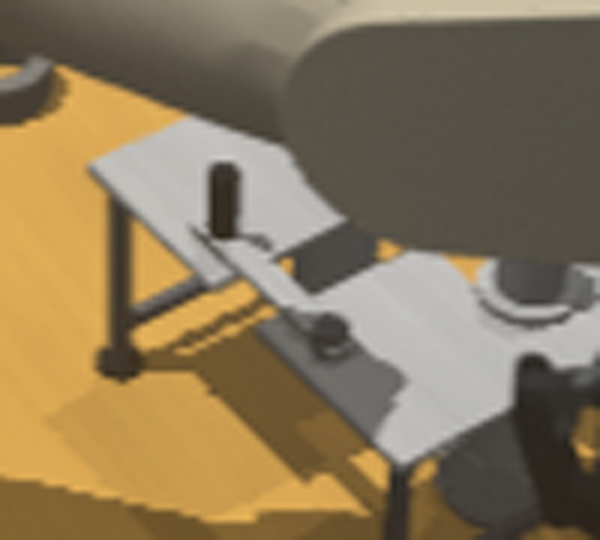

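View pics/top_z.png

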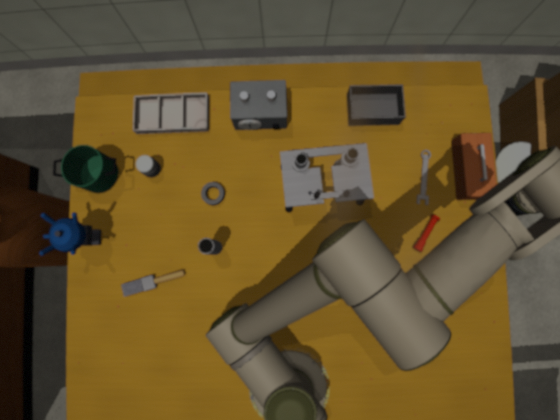

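```bash
python3 -c "
from rig import env
print(env.close_job())"
```

```text
the job is handed in; nothing more can be done
None
```

The waisted shell now hangs in the free right-hand pocket, the keeper is shut across the mouth again, and I handed the job in at about 27.5 s.

**What I did:** I pinched the knob and swung the keeper open to about 118°. I then took the shell by its top tube, slid it along the lane and sideways into the pocket, and lowered it until the collar took the load. After releasing it, I swung the keeper back to its stop, where the resisting force rose to about 19 N with no further movement, and moved the arm clear.

**Last checks:**
- **Shell:** both cameras put it upright at rack (46.7, -71.3) mm. The nominal pocket centre is (45, -70).
- **Hung shell:** it was unmoved at (46.0, 70.9) mm in the top view. The arm hid it from the side camera in the last look.
- **Keeper:** it read -0.5°, which I take as shut within measurement noise.
- **Plain shell:** it had not moved. I saw nothing else disturbed in the top view, but I did not measure the other items.

**What went wrong:** my first try at pinching the knob to close the keeper closed on nothing. I reopened, came down about 9 mm lower, and it held. The knob also read about 3° short of closed at the start, so I finished by pushing it on to the stop instead of returning it to the starting angle.

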